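Weigh in the empty tins without denting them

ROBOT

A 6-joint arm with a two-finger parallel gripper is mounted at the origin on the work surface. World frame = base frame: x ahead of the robot, y to its left, z up, the work surface at z = 0. Lengths are in m, angles in rad, forces in N, time in s.
With the tool pointing down it reaches from about 0.225 to 0.875 m from the base axis. Payload 3.4 kg.
Tool frame: the origin (TCP) lies between the finger pads; the fingertips stand 11 mm ahead of it and the grasp point (between the pads) lies 8 mm behind it; z points along the fingers, y is the direction in which the jaws open and shut (so a half turn about z gives the same grasp; the last joint's range is limited). The gripper opens to 85 mm and grips with 20 to 120 N. Pads are 22 mm wide; open, the fingers measure 114 mm over their backs; the gripper's body (76 mm by 85 mm) begins 54 mm behind the grasp point. The pads swing forward as they close: fully open they stand 13 mm farther back than shut.
Start: joints at [1.03, 0.276, 1.505, -0, 1.361, -0.121], TCP at [0.234, 0.525, 0.242] pointing down, gripper open.
Joint ranges: [-2.89, 2.89], [-0.75, 2.08], [0.22, 2.7], [-1.18, 4.32], [0.11, 2.71], [-2.7, 2.7]. Speed limits (rad/s): [2.57, 2.57, 3.14, 3.14, 3.14, 3.14].

INTERFACE

Orientations are given as a unit quaternion [w, x, y, z].
In Python, from rig import manip gives the robot as it stands. The module is installed in compiled form; this text tells all that it offers.
- The arm moves only by the tool move_arm, never from a script. Its argument "series" is a list that holds one entry, the list of rows, each a list of 7 numbers: the shift along the world's x, y, z in m, then the turn, a rotation vector about the world's x, y, z in rad, then the finger opening in m, from 0 to 0.0854. A call has 1 to 20 rows; each row shifts and turns the commanded pose from where the row before left it; what a row does not reach is not made up. A row lasts 1/12 s, in which the tool goes at most 41.7 mm and 7.16 degrees, less where a joint would pass 70% of its speed; a pose out of reach is approached as far as the arm can. A call with a gripper value outside its range is refused whole. The fingers move at their own pace and stop on an object; "newtons" is the grip in N (left out, the last holds). Time passes only in rows, so rows that do not move let the fingers close. It gives the time, the measured TCP pose, the force and the opening at its end, in the units of the state.
- manip.get_state(): the state, without advancing time (a new reading comes with each control period).
- manip.get_image(name): name is "scene" or "top"; returns a dict with "color" (400x640x3 uint8, red, green, blue), "fx", "fy", "cx", "cy" (pixels), "R" (3x3) and "t" (3): a world point X has camera coordinates R X + t. Camera axes: x right, y down, z forward; pixel columns grow to the right and rows downward; lengths in m; the calibration is good to about 2 mm. A picture is of the moment at which its call begins. There is no depth.
- manip.sign_off(): hands the job in, once; it reports no verdict.
The state is a dict: "clock": time; "qpos": joint angles; "qd": joint speeds; "effort": joint torques, N m; "position": TCP position; "ee_rot": TCP orientation; "contact_force": force on the tool from outside, world axes, zero at the start; "moment": the same for the moment, N m; "width": finger opening in m.
Only numpy, scipy, OpenCV 4.12 (cv2) and the standard library are available. Lean on these libraries where they do the work, as an engineer would, in place of code of your own. Each camera call takes 0.05 s, during which the arm holds its last target.

TASK

Weigh in the empty tins for the scrap collection: with the recycling tub still empty, flip the scale's toggle switch on, then zero the scale by pressing the recessed button with the stylus, and afterwards stand every empty tin upright on the floor of the tub, gripping and setting them down so gently that none is dented (the thin tins stand a grip of about 10 N). Put the stylus back upright in its parking block, leave the switch on, and leave the other things where they are.

Things in the scene. Friction and masses are not known exactly. Their poses are not given: they have to be found in the camera images.
- bin: fixed grey plastic recycling tub standing on its weighing base: open on top, outside 320 (own x) x 180 (own y) x 55 mm high, walls and floor 5 mm; origin under its centre, own z up. Has room for four tins in one row along its own x
- tin1_mid (a point): one of up to five alike small empty food tins of thin plain aluminium, open on top, 58 mm across (60 at the rim), 52 mm tall, about 14 g: a grip of more than about 10 N (on each side) dents it, and so does a knock of 15 N. Stands upright on the board; this point is its centre, 26 mm above its foot, z along its axis. None if this tin is absent
- tin2_mid (a point): one of up to five alike small empty food tins of thin plain aluminium, open on top, 58 mm across (60 at the rim), 52 mm tall, about 14 g: a grip of more than about 10 N (on each side) dents it, and so does a knock of 15 N. Stands upright on the board; this point is its centre, 26 mm above its foot, z along its axis. None if this tin is absent
- tin3_mid (a point): one of up to five alike small empty food tins of thin plain aluminium, open on top, 58 mm across (60 at the rim), 52 mm tall, about 14 g: a grip of more than about 10 N (on each side) dents it, and so does a knock of 15 N. Stands upright on the board; this point is its centre, 26 mm above its foot, z along its axis. None if this tin is absent
- tin4_mid (a point): one of up to five alike small empty food tins of thin plain aluminium, open on top, 58 mm across (60 at the rim), 52 mm tall, about 14 g: a grip of more than about 10 N (on each side) dents it, and so does a knock of 15 N. Stands upright on the board; this point is its centre, 26 mm above its foot, z along its axis. None if this tin is absent
- tin5_mid (a point): one of up to five alike small empty food tins of thin plain aluminium, open on top, 58 mm across (60 at the rim), 52 mm tall, about 14 g: a grip of more than about 10 N (on each side) dents it, and so does a knock of 15 N. Stands upright on the board; this point is its centre, 26 mm above its foot, z along its axis. None if this tin is absent
- head: fixed white control box of the scale, 90 (own x) x 130 (own y) x 45 mm high, with a dark square display, a toggle switch and a small round hole on top; origin under its centre, own z up
- switch_pivot (a point): foot of the toggle bat, on the control box's top at own y +35 mm, 45 mm above the board. Same axes as the control box
- switch_tip (a point): end of the steel toggle bat (9 mm thick, 31 mm long, upright when at its centre)
- switch (a joint): toggle bat angle in rad: -0.35 is off (bat leans to the control box's own -x), +0.35 is on (leans to its own +x). The bat snaps over by itself past 0; moving it takes about 1.5 N at its tip
- zero_mouth (a point): centre of the mouth of the zero button's round hole, 12 mm wide, in the control box's top at own y -35 mm, 45 mm above the board. The black button cap (10 mm across) lies 7 mm down the hole
- zero (a joint): travel of the zero button in m: 0 released, 0.004 fully down (takes about 3 N, springs back); it registers beyond 0.0025
- park: fixed wooden parking block of the stylus, 60 x 60 x 30 mm high, with a loose 14 mm hole right through at its centre; origin under its centre
- stylus_mid (a point): stylus: upright pale wood handle 24 mm across and 60 mm long, with a steel pin 5 mm thick and 22 mm long below it; 50 g. Parked, the pin is in the block's hole and the handle's flat lower end rests on the block. This point is the middle of the handle, 52 mm above the pin's end; z along the stylus, away from the pin
- stylus_tip (a point): free end of the stylus's pin
- beer: the empty brown glass beer bottle, 61 mm across, 200 mm tall, standing; origin at its foot. Leave it alone
- sieve: white plastic kitchen sieve, bowl 140 mm across, 45 mm high, with a rod handle; origin under the bowl. Leave it alone
- doorstop: wooden door stop with a rubber tip, 100 x 32 mm, 24 mm high, lying flat among the tins; origin under its centre. Leave it alone
- jar: closed glass jar, 70 mm across, 80 mm tall; origin at its foot. Leave it alone
- brush: dish brush lying flat; origin on its underside. Leave it alone
Things that resemble listed ones, but are neither listed nor needed, are in the scene too. Leave any green or turquoise look-alike of the part that bears tin1_mid alone.

How it is judged:
By the outcome, as a careful person would: the job done as asked, in the order asked, and still so for the second after the job is handed in, with the robot touching nothing.
Of tin1, tin2, tin3, tin4, tin5 only 2 to 4 are there at a start; the rules pass over those that are not, and their reading is None.
At some moment in a run one of tin1, tin2, tin3, tin4, tin5 may be knocked a few centimetres aside while the robot is not near it.
It also fails if it takes over 210 s, if anything falls off the work surface, if the arm or the gripper's body presses on something with over 40 N, if the wrist force passes 120 N, or if a joint passes its speed limit or range.

## Working session

There is one attempt and no reset: what is moved stays moved. The work goes in short steps, Python scripts to look and compute and a tool call to move; the robot and the scene stay as the last step left them, time stands still between calls to the robot, and variables do not carry over. Pictures are saved under pics/ and viewed, and the job is handed in when it is done.

Besides the shell and the picture viewer there is one more tool, called after ">>>" as name(argument=value, ...) on one line, values as JSON. move_arm: Moves the arm, as the interface text tells. Its arguments: {"type":"object","properties":{"series":{"type":"array"},"newtons":{"type":"number"}},"required":["series"]}

```bash
mkdir -p pics; python3 - <<'E'
from rig import manip
import cv2
s=manip.get_state();print(s)
for n in("scene","top"):
    i=manip.get_image(n);cv2.imwrite(f"pics/{n}0.png",i["color"][:,:,::-1]);print(n,i["fx"],i["cx"],i["cy"],i["R"],i["t"])
E
```

```text
{'clock': 0.0, 'qpos': array([ 1.02999781e+00,  2.76633641e-01,  1.50614849e+00, -2.61754174e-06,
        1.36070943e+00, -1.21023004e-01]), 'qd': array([ 0.00059497, -0.0002769 , -0.00114422, -0.00063372, -0.0004871 ,
        0.00200847]), 'effort': array([ 1.08872693e-03, -4.16784418e+01, -2.45808470e+01,  1.19578926e-04,
        1.09255532e-02,  1.30083941e-05]), 'position': array([0.23409477, 0.52462542, 0.24141154]), 'ee_rot': array([-3.07271796e-04,  2.08349757e-01,  9.78053924e-01, -8.98359522e-04]), 'contact_force': array([-0.0565627 , -0.38460164, -0.52242702]), 'moment': array([ 0.00608541, -0.03803954,  0.04597872]), 'width': 0.0855576839790379}
scene 380.58389394676783 321.24008612231313 198.0834980338881 [[-0.62804929  0.77797472 -0.01759037]
 [ 0.61104918  0.47904356 -0.6301874 ]
 [-0.48184331 -0.40653734 -0.77624379]] [ 0.38943451 -0.24347085  1.21581205]
top 387.9522595388729 323.7060325970344 201.43888590872146 [[-0.01469521 -0.99977654 -0.0151961 ]
 [-0.99464048  0.01617191 -0.1021214 ]
 [ 0.10234433  0.01361396 -0.99465587]] [-0.0343383   0.53196     1.04970065]
```

View pics/scene0.png

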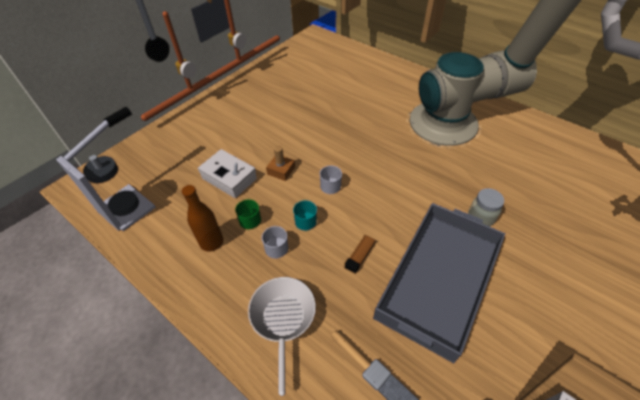

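View pics/top0.png

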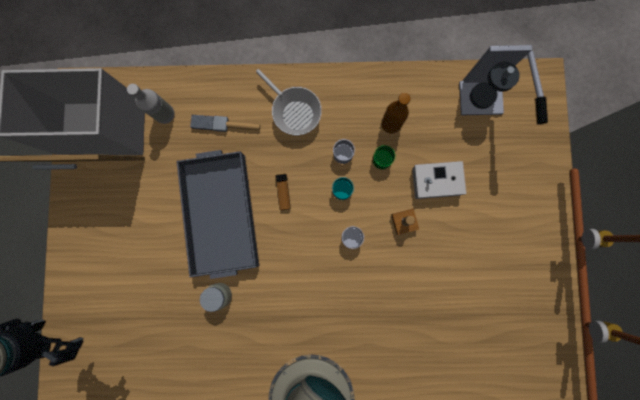

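The pictures show two plain tins, at top (344,151) and (352,238), plus green and turquoise look-alikes. The box is at (440,180), the park block at (404,222) and the tub at (218,214). I'll enlarge them next.

```bash
cat > h.py <<'E'
import numpy as np,cv2
from rig import manip
def grab(n):
    return manip.get_image(n)
def ray(i,u,v,z):
    d=i["R"].T@np.array([(u-i["cx"])/i["fx"],(v-i["cy"])/i["fy"],1.]);c=-i["R"].T@i["t"]
    return c+d*(z-c[2])/d[2]
def proj(i,X):
    p=i["R"]@np.array(X)+i["t"];return np.array([i["fx"]*p[0]/p[2]+i["cx"],i["fy"]*p[1]/p[2]+i["cy"]])
def crop(i,u0,v0,u1,v1,k,name):
    c=i["color"][v0:v1,u0:u1,::-1];cv2.imwrite("pics/"+name,cv2.resize(c,None,fx=k,fy=k,interpolation=cv2.INTER_CUBIC))
def tri(iA,a,iB,b):
    A=[];B=[]
    for i,(u,v) in((iA,a),(iB,b)):
        R,t=i["R"],i["t"];x=(u-i["cx"])/i["fx"];y=(v-i["cy"])/i["fy"]
        A+=[R[0]-x*R[2],R[1]-y*R[2]];B+=[x*t[2]-t[0],y*t[2]-t[1]]
    r=np.linalg.lstsq(np.array(A),np.array(B),rcond=None);return r[0],r[1]
E
python3 - <<'E'
from h import *
t=grab("top");s=grab("scene")
crop(t,325,130,475,245,5,"t1.png");crop(s,190,140,350,260,5,"s1.png");crop(t,165,135,300,315,3,"t2.png")
E
```

```text
(no output)
```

View pics/t1.png

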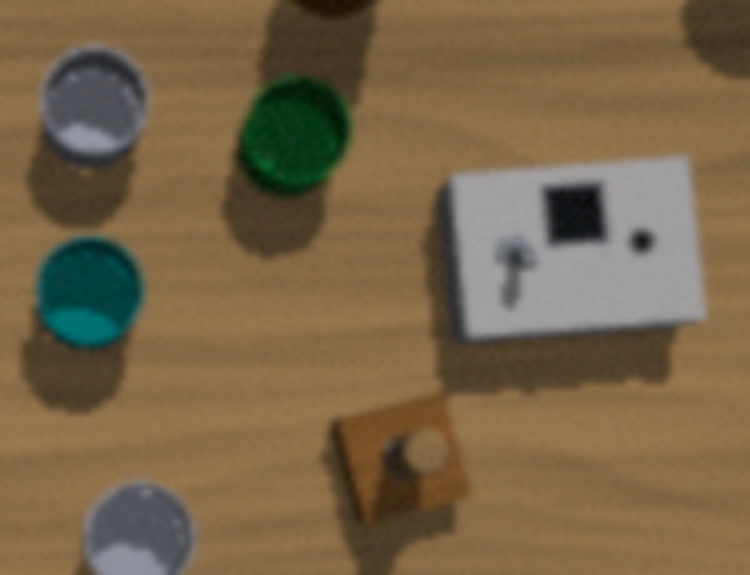

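View pics/s1.png

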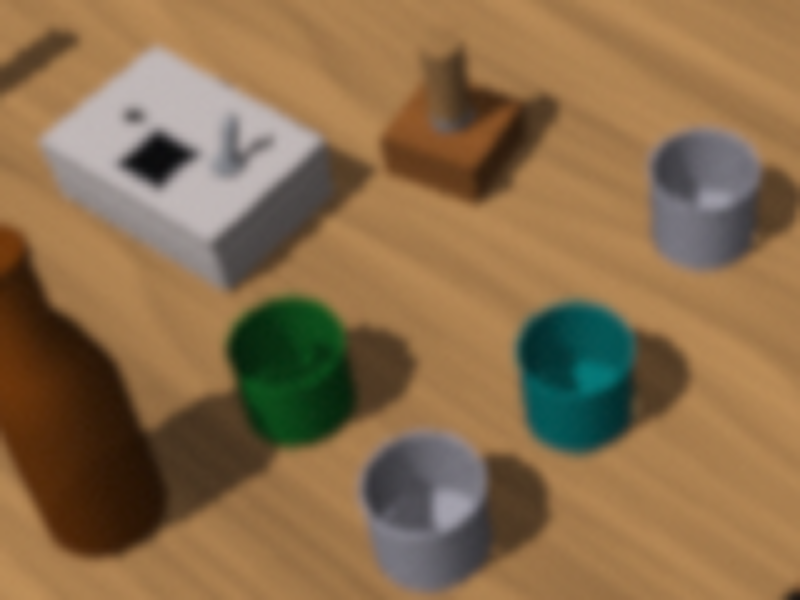

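View pics/t2.png

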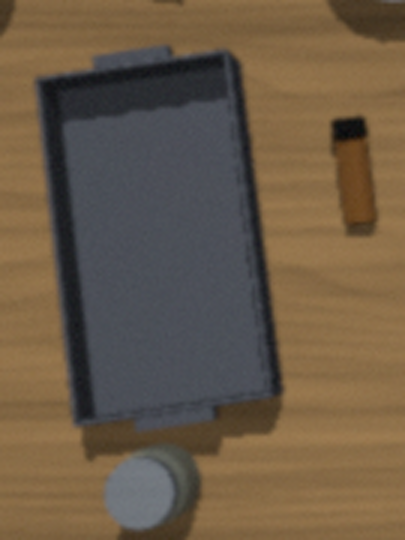

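```bash
python3 - <<'E'
from h import *
np.set_printoptions(precision=4,suppress=True)
t=grab("top");s=grab("scene")
T=lambda u,v:(325+(u+.5)/5-.5,130+(v+.5)/5-.5)
S=lambda u,v:(190+(u+.5)/5-.5,140+(v+.5)/5-.5)
T2=lambda u,v:(165+(u+.5)/3-.5,135+(v+.5)/3-.5)
P=lambda n,p,z:print(n,ray(t,*p,z))
for n,p in dict(tl=(447,175),tr=(690,156),br=(706,320),bl=(463,340)).items(): P("head "+n,T(*p),.045)
P("hole",T(642,241),.045);print("hole s",ray(s,*S(133,115),.045))
print("tri hole",tri(t,T(642,241),s,S(133,115)))
print("foot s",ray(s,*S(225,165),.045))
for p in((515,250),(511,300)): print("bat",T(*p),ray(t,*T(*p),.045),ray(t,*T(*p),.075))
print("tip s z.074",ray(s,*S(231,117),.074))
for n,p in dict(tl=(333,422),tr=(443,395),br=(469,493),bl=(366,523)).items(): P("park "+n,T(*p),.030)
P("stylus top",T(427,450),.09); print("sty s",ray(s,*S(446,46),.09))
for n,p in dict(A=(94,98),B=(140,530),green=(298,130),turq=(90,290)).items(): P("tin "+n,T(*p),.052)
for n,p in dict(A=(426,480),B=(706,178),green=(290,347),turq=(576,350)).items(): print("s tin "+n,ray(s,*S(*p),.052))
for n,p in dict(tl=(38,78),tr=(232,52),br=(281,393),bl=(77,425)).items(): P("bin "+n,T2(*p),.055)
P("jar",T2(140,492),.08);P("doorstop",T2(355,170),.024)
E
```

```text
head tl [ 0.6271 -0.2922  0.045 ]
head tr [ 0.6354 -0.4254  0.045 ]
head br [ 0.5447 -0.4295  0.045 ]
head bl [ 0.5359 -0.2974  0.045 ]
hole [ 0.5887 -0.397   0.045 ]
hole s [ 0.5934 -0.3949  0.045 ]
tri hole (array([ 0.5902, -0.3994,  0.0394]), array([0.]))
foot s [ 0.5879 -0.3265  0.045 ]
bat (427.6, 179.6) [ 0.5849 -0.3277  0.045 ] [ 0.5802 -0.3199  0.075 ]
bat (426.8, 189.6) [ 0.5574 -0.3243  0.045 ] [ 0.5535 -0.3167  0.075 ]
tip s z.074 [ 0.577  -0.3253  0.074 ]
park tl [ 0.4933 -0.2278  0.03  ]
park tr [ 0.5072 -0.2886  0.03  ]
park br [ 0.4532 -0.3008  0.03  ]
park bl [ 0.4377 -0.244   0.03  ]
stylus top [ 0.474  -0.2663  0.09  ]
sty s [ 0.478 -0.259  0.09 ]
tin A [ 0.6721 -0.0991  0.052 ]
tin B [ 0.4354 -0.1191  0.052 ]
tin green [ 0.6522 -0.2103  0.052 ]
tin turq [ 0.5658 -0.0948  0.052 ]
s tin A [ 0.6718 -0.0969  0.052 ]
s tin B [ 0.4402 -0.1115  0.052 ]
s tin green [ 0.6562 -0.204   0.052 ]
s tin turq [ 0.5701 -0.0913  0.052 ]
bin tl [0.6476 0.3576 0.055 ]
bin tr [0.6687 0.1795 0.055 ]
bin br [0.3593 0.1337 0.055 ]
bin bl [0.3337 0.3153 0.055 ]
jar [0.2782 0.2507 0.08  ]
doorstop [0.5619 0.0708 0.024 ]
```

```bash
cat >> h.py <<'E'
def darkc(i,u,v,r,bg=None):
    g=cv2.cvtColor(i["color"],cv2.COLOR_RGB2GRAY).astype(float);u,v=int(u),int(v)
    w=g[v-r:v+r+1,u-r:u+r+1];b=np.median(w) if bg is None else bg;W=np.clip(b-w-15,0,None)
    yy,xx=np.mgrid[v-r:v+r+1,u-r:u+r+1];return (W*xx).sum()/W.sum(),(W*yy).sum()/W.sum()
E
python3 - <<'E'
from h import *
np.set_printoptions(precision=4,suppress=True)
t=grab("top");s=grab("scene")
for i,p in((t,(453,178)),(s,(216,162))):
    c=darkc(i,*p,4);print("hole",c,ray(i,*c,.045),ray(i,*c,.040))
# head top: white mask
for n,i,box in(("top",t,(405,150,475,205)),("scene",s,(190,140,265,200))):
    u0,v0,u1,v1=box;im=i["color"][v0:v1,u0:u1].astype(int);print(n,np.percentile(im.min(2),[50,75,90,98]))
    mx=im.max(2);mn=im.min(2);m=((mn>110)&(mx-mn<35)).astype(np.uint8)
    cs,_=cv2.findContours(m,cv2.RETR_EXTERNAL,cv2.CHAIN_APPROX_NONE);c=max(cs,key=cv2.contourArea)
    h=cv2.convexHull(c);q=cv2.approxPolyDP(h,4,True).reshape(-1,2)+[u0,v0];print(q,[ray(i,*a,.045)[:2].round(4).tolist() for a in q])
    M=cv2.moments(h);c=(M["m10"]/M["m00"]+u0,M["m01"]/M["m00"]+v0);print("head c",ray(i,*c,.045))
crop(s,255,140,300,185,14,"s2.png");crop(t,380,200,425,245,14,"t3.png")
crop(s,190,140,265,205,9,"s3.png")
E
```

```text
hole (np.float64(452.91049633848655), np.float64(177.82424735557365)) [ 0.5886 -0.3967  0.045 ] [ 0.5894 -0.3983  0.04  ]
hole (np.float64(216.76190476190476), np.float64(163.10666666666665)) [ 0.5938 -0.3922  0.045 ] [ 0.5912 -0.3969  0.04  ]
top [ 74. 155. 159. 160.]
[[462 162]
 [465 193]
 [418 195]
 [415 165]] [[0.6321, -0.4236], [0.5463, -0.4274], [0.543, -0.2998], [0.626, -0.2949]]
head c [ 0.5868 -0.362   0.045 ]
scene [ 81. 136. 181. 184.]
[[220 150]
 [253 167]
 [233 196]
 [204 179]
 [199 170]] [[0.5531, -0.4248], [0.5423, -0.302], [0.6469, -0.2689], [0.6546, -0.374], [0.6414, -0.4107]]
head c [ 0.6012 -0.3486  0.045 ]
```

View pics/s2.png

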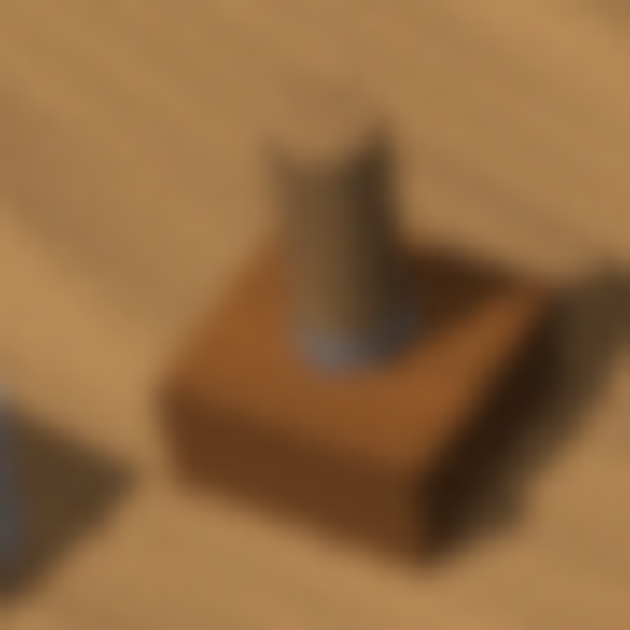

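View pics/t3.png

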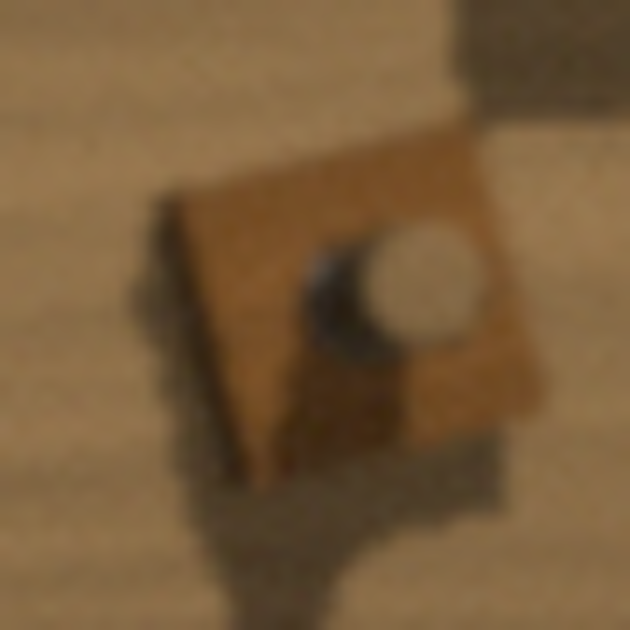

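View pics/s3.png

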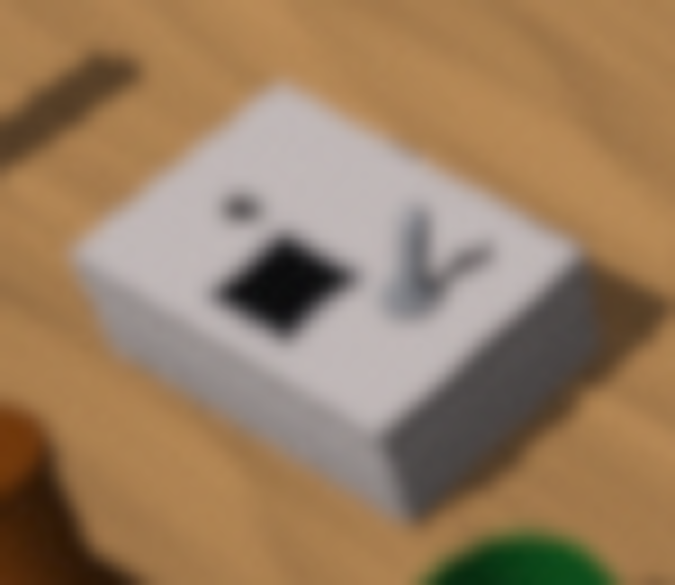

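```bash
python3 - <<'E'
from h import *
np.set_printoptions(precision=4,suppress=True)
t=grab("top");s=grab("scene")
f=lambda o,k,u,v:(o[0]+(u+.5)/k-.5,o[1]+(v+.5)/k-.5)
R=[ray(s,*f((190,140),9,*p),.045) for p in((285,85),(580,257),(383,437),(73,257))]
print("head s",np.array(R),np.mean(R,0))
R=[ray(s,*f((255,140),14,*p),.03) for p in((165,395),(432,478),(547,295))];print("park s",np.array(R),(R[0]+R[2])/2)
R=[ray(t,*f((380,200),14,*p),.03) for p in((175,195),(470,125),(548,390),(255,485))];print("park t",np.array(R),np.mean(R,0))
c=f((380,200),14,422,284);print("sty top t",ray(t,*c,.09))
print("sty base t",ray(t,*f((380,200),14,365,298),.032))
print("sty top s",ray(s,*f((255,140),14,330,150),.09)); print("sty base s centre",ray(s,*f((255,140),14,348,335),.03))
# tins: grey rim ellipse
for n,i,bs in(("top",t,((330,137,358,167),(337,224,367,253))),("scene",s,((258,222,292,262),(316,163,346,197)))):
  for (u0,v0,u1,v1) in bs:
    im=i["color"][v0:v1,u0:u1].astype(int);m=((im[...,0]-im[...,2])<8).astype(np.uint8)
    cs,_=cv2.findContours(m,cv2.RETR_EXTERNAL,cv2.CHAIN_APPROX_NONE);c=max(cs,key=cv2.contourArea).reshape(-1,2)+[u0,v0]
    print(n,c.min(0),c.max(0))
    # ground-plane fit of rim: top view use max circle
    X=np.array([ray(i,*p,.052)[:2] for p in c]);(cc,r)=cv2.minEnclosingCircle(X.astype(np.float32)*1000);print(cc,r)
E
```

```text
head s [[ 0.5482 -0.4251  0.045 ]
 [ 0.5436 -0.2968  0.045 ]
 [ 0.63   -0.2906  0.045 ]
 [ 0.639  -0.4192  0.045 ]] [ 0.5902 -0.3579  0.045 ]
park s [[ 0.5127 -0.2827  0.03  ]
 [ 0.4966 -0.2256  0.03  ]
 [ 0.445  -0.2411  0.03  ]] [ 0.4788 -0.2619  0.03  ]
park t [[ 0.4947 -0.2301  0.03  ]
 [ 0.5076 -0.2884  0.03  ]
 [ 0.4554 -0.3016  0.03  ]
 [ 0.4377 -0.2438  0.03  ]] [ 0.4739 -0.266   0.03  ]
sty top t [ 0.4734 -0.2654  0.09  ]
sty base t [ 0.4738 -0.2662  0.032 ]
sty top s [ 0.4832 -0.2567  0.09  ]
sty base s centre [ 0.478  -0.2652  0.03  ]
top [334 140] [353 162]
(667.6878051757812, -97.13531494140625) 32.50456237792969
top [342 227] [363 247]
(430.6576232910156, -118.3810043334961) 28.718502044677734
scene [263 227] [287 256]
(681.236572265625, -84.38924407958984) 40.929630279541016
scene [321 167] [340 192]
(451.5969543457031, -103.64346313476562) 44.77348327636719
```

>>> move_arm(series=[[[0.0125, -0.0354, 0, 0, 0, -0.11, 0], [0.0125, -0.0354, 0, 0, 0, -0.11, 0], [0.0125, -0.0354, 0, 0, 0, -0.11, 0], [0.0125, -0.0354, 0, 0, 0, -0.11, 0], [0.0125, -0.0354, 0, 0, 0, -0.11, 0], [0.0125, -0.0354, 0, 0, 0, -0.11, 0], [0.0125, -0.0354, 0, 0, 0, -0.11, 0], [0.0125, -0.0354, 0, 0, 0, -0.11, 0], [0.0125, -0.0354, 0, 0, 0, -0.11, 0], [0.0125, -0.0354, 0, 0, 0, -0.11, 0], [0.0125, -0.0354, 0, 0, 0, -0.11, 0], [0.0125, -0.0354, 0, 0, 0, -0.11, 0], [0.0125, -0.0354, 0, 0, 0, -0.11, 0], [0.0125, -0.0354, 0, 0, 0, -0.11, 0], [0.0125, -0.0354, 0, 0, 0, -0.11, 0], [0.0125, -0.0354, 0, 0, 0, -0.11, 0], [0.0125, -0.0354, 0, 0, 0, -0.11, 0], [0.0125, -0.0354, 0, 0, 0, -0.11, 0], [0.0125, -0.0354, 0, 0, 0, -0.11, 0], [0.0125, -0.0354, 0, 0, 0, -0.11, 0]]], newtons=20)

```text
clock: 2.17
position: [0.4846, -0.1849, 0.2425]
ee_rot: [0.0, 0.967, 0.255, 0.0]
contact_force: [0.7, 0.1, 0.0]
width: -0.0003
```

>>> move_arm(series=[[[0.01, -0.028, -0.03, 0, 0, -0.092, 0], [0.01, -0.028, -0.03, 0, 0, -0.092, 0], [0.01, -0.028, -0.03, 0, 0, -0.092, 0], [0.01, -0.028, -0.03, 0, 0, -0.092, 0], [0.01, -0.028, -0.03, 0, 0, -0.092, 0], [0, 0, 0, 0, 0, 0, 0], [0, 0, 0, 0, 0, 0, 0]]])

```text
clock: 2.75
position: [0.5327, -0.3215, 0.0915]
ee_rot: [-0.002, 1.0, 0.03, -0.002]
contact_force: [-0.6, 0.0, 0.3]
width: 0.0002
```

```bash
python3 - <<'E'
from h import *
np.set_printoptions(precision=4,suppress=True)
t=grab("top");s=grab("scene")
crop(t,390,150,480,215,8,"t4.png");crop(s,190,120,290,205,7,"s4.png")
st=manip.get_state();print(st["position"],st["contact_force"])
for i in(t,s):print([proj(i,st["position"]+[0,0,-.011])])
E
```

```text
[ 0.5337 -0.3206  0.0948] [-0.1211  0.7555 -0.0079]
[array([429.445 , 196.6185])]
[array([248.1445, 152.0848])]
```

View pics/t4.png

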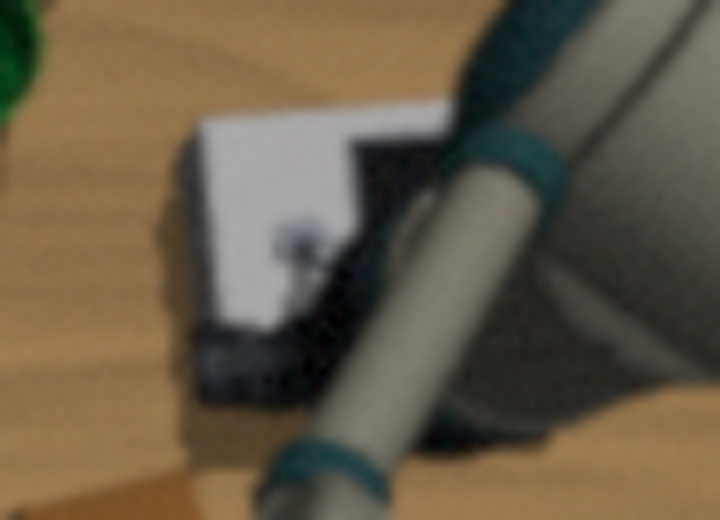

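View pics/s4.png

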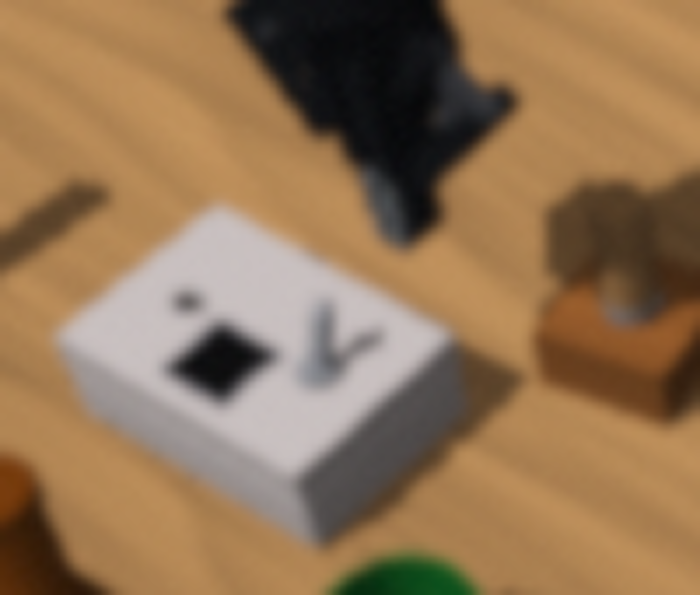

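>>> move_arm(series=[[[0, -0.004, -0.011, 0, 0, 0, 0], [0, 0, -0.011, 0, 0, 0, 0], [0.004, 0, 0, 0, 0, 0, 0], [0.004, 0, 0, 0, 0, 0, 0], [0.004, 0, 0, 0, 0, 0, 0], [0.004, 0, 0, 0, 0, 0, 0], [0.004, 0, 0, 0, 0, 0, 0], [0.003, 0, 0, 0, 0, 0, 0], [0.003, 0, 0, 0, 0, 0, 0], [0.003, 0, 0, 0, 0, 0, 0], [0.003, 0, 0, 0, 0, 0, 0]]])

```text
clock: 3.77
position: [0.5655, -0.3251, 0.0724]
ee_rot: [0.0, 1.0, 0.031, -0.001]
contact_force: [-0.3, -0.6, 0.8]
width: -0.0001
```

```bash
python3 - <<'E'
from h import *
np.set_printoptions(precision=4,suppress=True)
s=grab("scene")
crop(s,190,120,290,205,7,"s5.png")
st=manip.get_state();print(st["position"],st["contact_force"])
E
```

```text
[ 0.5665 -0.3252  0.0724] [ 0.4721 -0.1221  0.2614]
```

View pics/s5.png

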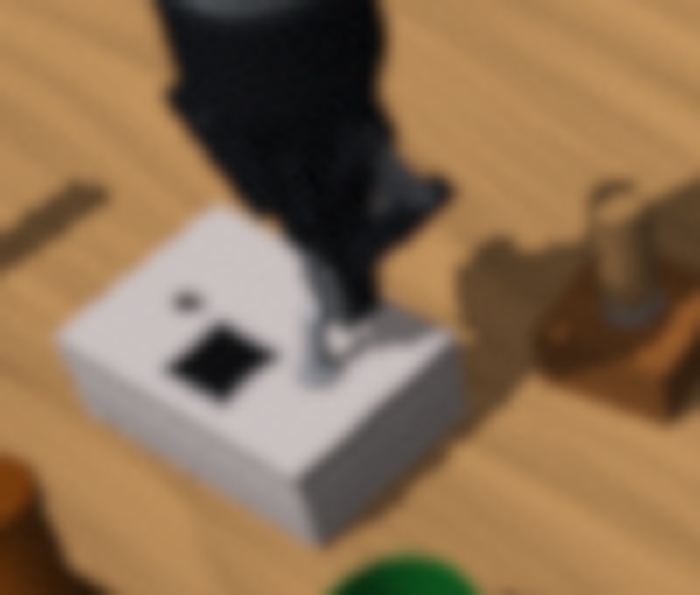

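>>> move_arm(series=[[[0.003, 0, 0, 0, 0, 0, 0], [0.003, 0, 0, 0, 0, 0, 0], [0.003, 0, 0, 0, 0, 0, 0], [0.003, 0, 0, 0, 0, 0, 0], [0, 0, 0, 0, 0, 0, 0]]])

```text
clock: 4.23
position: [0.5773, -0.325, 0.0721]
ee_rot: [-0.0, 1.0, 0.031, -0.001]
contact_force: [-1.7, -0.2, 0.9]
width: -0.0003
```

```bash
python3 - <<'E'
from h import *
np.set_printoptions(precision=4,suppress=True)
s=grab("scene")
crop(s,190,120,290,205,7,"s6.png")
st=manip.get_state();print(st["position"],st["contact_force"])
E
```

```text
[ 0.5773 -0.325   0.0722] [-2.3608 -0.1933  0.7385]
```

View pics/s6.png

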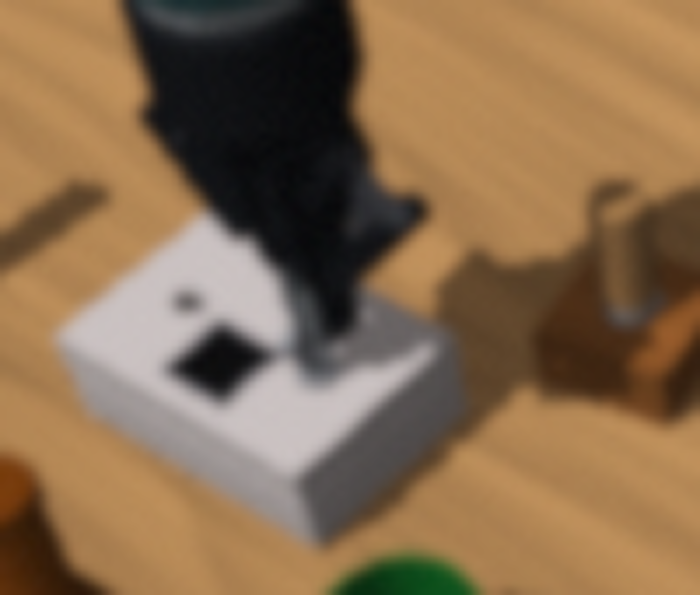

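Contact at about 2.4 N, still pushing. I'll go further in small steps.

>>> move_arm(series=[[[0.003, 0, 0, 0, 0, 0, 0], [0.003, 0, 0, 0, 0, 0, 0], [0.002, 0, 0, 0, 0, 0, 0], [0, 0, 0, 0, 0, 0, 0]]])

```text
clock: 4.62
position: [0.5784, -0.325, 0.0719]
ee_rot: [-0.001, 0.999, 0.032, -0.008]
contact_force: [-16.7, -2.0, 9.7]
width: 0.0002
```

```bash
python3 - <<'E'
from h import *
np.set_printoptions(precision=4,suppress=True)
s=grab("scene")
crop(s,190,120,290,205,7,"s7.png")
st=manip.get_state();print(st["position"],st["contact_force"])
E
```

```text
[ 0.5783 -0.3249  0.0719] [-16.2692  -2.294    7.2992]
```

View pics/s7.png

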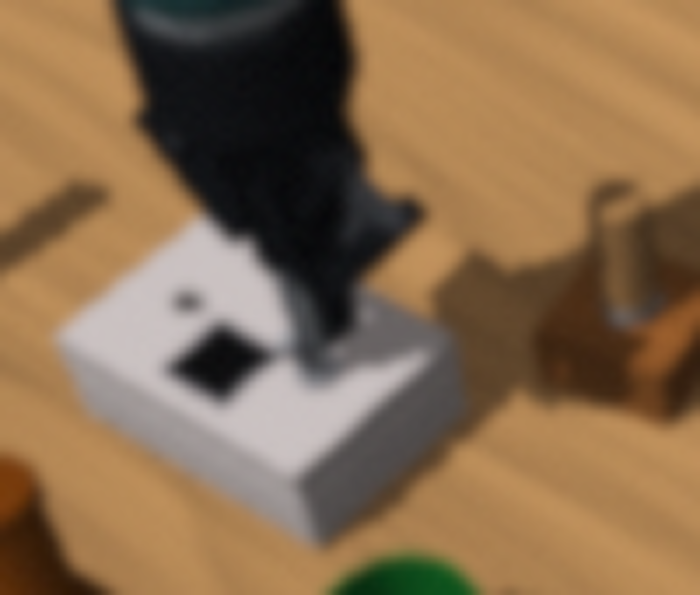

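>>> move_arm(series=[[[-0.01, 0, 0, 0, 0, 0, 0], [-0.015, 0, 0.005, 0, 0, 0, 0], [-0.02, 0.01, 0.03, 0, 0, 0, 0.03], [-0.02, 0.03, 0.02, 0, 0, 0, 0.05], [0, 0, 0.03, 0, 0, 0, 0.06], [0, 0, 0.02, 0, 0, 0, 0.06]]])

```text
clock: 5.17
position: [0.5199, -0.2833, 0.1793]
ee_rot: [-0.0, 1.0, 0.031, 0.001]
contact_force: [0.8, -0.6, 1.5]
width: 0.0483
```

```bash
python3 - <<'E'
from h import *
np.set_printoptions(precision=4,suppress=True)
s=grab("scene");t=grab("top")
crop(s,190,120,290,205,7,"s8.png");crop(t,375,150,480,245,7,"t8.png")
st=manip.get_state();print(st["position"],st["contact_force"],st["ee_rot"])
E
```

```text
[ 0.5234 -0.2861  0.182 ] [0.5604 0.5419 0.442 ] [0.0029 0.9995 0.031  0.0046]
```

View pics/s8.png

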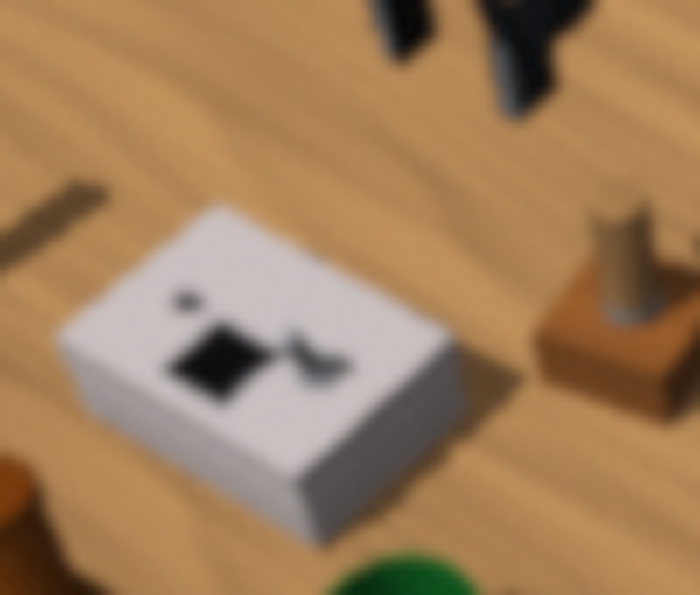

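View pics/t8.png

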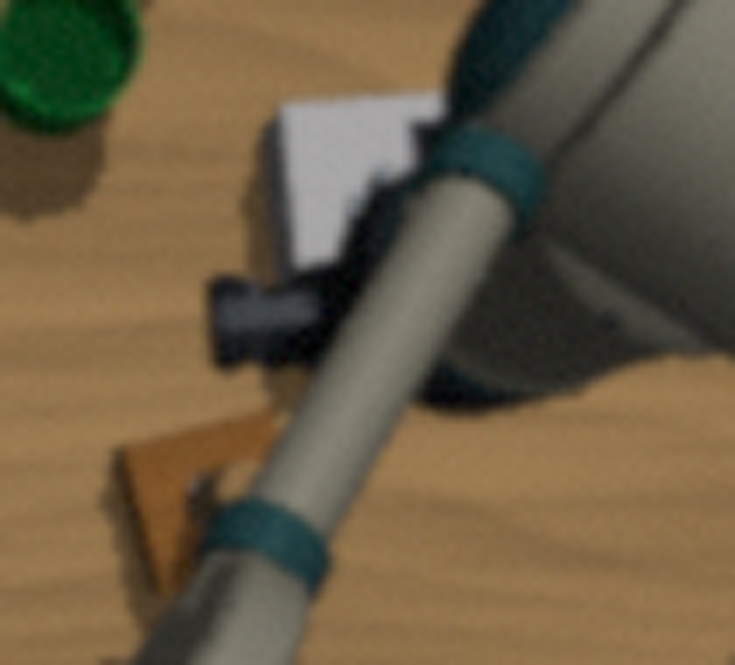

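>>> move_arm(series=[[[-0.0235, 0.011, 0, 0, 0, 0, 0.06], [-0.0235, 0.011, -0.02, 0, 0, 0, 0.06], [0, 0, -0.02, 0, 0, 0, 0.06], [0, 0, 0, 0, 0, 0, 0.06], [0, 0, 0, 0, 0, 0, 0.06]]])

```text
clock: 5.68
position: [0.4737, -0.2628, 0.1365]
ee_rot: [-0.001, 1.0, 0.031, -0.0]
contact_force: [0.0, -0.7, -0.8]
width: 0.0601
```

```bash
python3 - <<'E'
from h import *
np.set_printoptions(precision=4,suppress=True)
s=grab("scene");t=grab("top")
crop(s,240,110,310,185,8,"s9.png")
st=manip.get_state();print(st["position"],st["contact_force"],st["ee_rot"],st["width"])
print(proj(s,st["position"]+[0,0,-.011]), proj(s,[.476,-.2645,.09]))
E
```

```text
[ 0.4752 -0.264   0.138 ] [ 0.1528  0.255  -0.427 ] [0.0007 0.9995 0.0308 0.0011] 0.06028457160672182
[276.6519 137.074 ] [277.8072 147.5301]
```

View pics/s9.png

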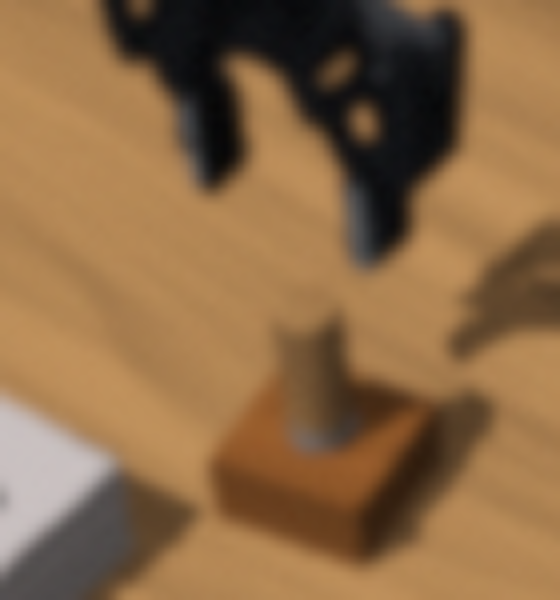

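>>> move_arm(series=[[[0.002, 0, -0.03, 0, 0, 0, 0.06], [0, 0, -0.03, 0, 0, 0, 0.06], [0, 0, -0.024, 0, 0, 0, 0.06], [0, 0, 0, 0, 0, 0, 0.05], [0, 0, 0, 0, 0, 0, 0.04], [0, 0, 0, 0, 0, 0, 0.03], [0, 0, 0, 0, 0, 0, 0.022], [0, 0, 0, 0, 0, 0, 0.022]]], newtons=20)

```text
clock: 6.45
position: [0.4774, -0.2641, 0.0554]
ee_rot: [0.001, 1.0, 0.031, 0.002]
contact_force: [0.6, -0.4, 2.1]
width: 0.0232
```

```bash
python3 - <<'E'
from h import *
np.set_printoptions(precision=4,suppress=True)
s=grab("scene")
crop(s,240,110,310,185,8,"s10.png")
st=manip.get_state();print(st["position"],st["contact_force"],st["moment"],st["ee_rot"],st["width"])
E
```

```text
[ 0.4773 -0.2641  0.0553] [ 1.4663 -0.2623  4.2919] [-0.0508 -0.1416  0.0172] [0.0015 0.9995 0.0309 0.002 ] 0.023768893476335807
```

View pics/s10.png

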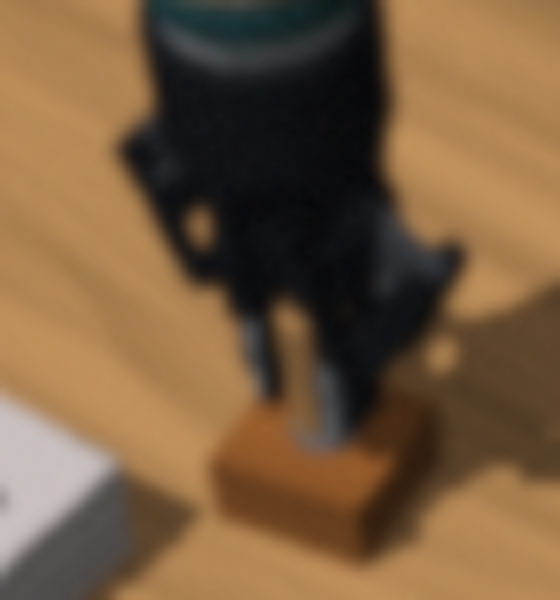

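>>> move_arm(series=[[[0, 0, 0, 0, 0, 0, 0], [0, 0, 0, 0, 0, 0, 0], [0, 0, 0, 0, 0, 0, 0], [0, 0, 0, 0, 0, 0, 0]]], newtons=40)

```text
clock: 6.83
position: [0.4773, -0.2642, 0.0554]
ee_rot: [0.002, 1.0, 0.031, 0.002]
contact_force: [0.4, 0.2, 6.1]
width: 0.0231
```

>>> move_arm(series=[[[0, 0, 0.01, 0, 0, 0, 0], [0, 0, 0.02, 0, 0, 0, 0], [0, 0, 0.03, 0, 0, 0, 0], [0, 0, 0.03, 0, 0, 0, 0], [0, 0, 0, 0, 0, 0, 0], [0, 0, 0, 0, 0, 0, 0]]])

```text
clock: 7.33
position: [0.4765, -0.2636, 0.1457]
ee_rot: [0.001, 1.0, 0.031, 0.002]
contact_force: [0.2, 0.5, -0.6]
width: 0.023
```

```bash
python3 - <<'E'
from h import *
np.set_printoptions(precision=4,suppress=True)
s=grab("scene")
crop(s,240,100,310,175,8,"s11.png")
st=manip.get_state();print(st["position"],st["contact_force"],st["moment"],st["ee_rot"],st["width"])
print([( (proj(s,st["position"]+[0,0,-.0473])-[240,100])*8).round()])
E
```

```text
[ 0.4754 -0.2628  0.144 ] [-0.57   -0.084  -0.7589] [-0.0384 -0.0628  0.023 ] [0.0003 0.9995 0.0309 0.0003] 0.02281572710260912
[array([305., 367.])]
```

View pics/s11.png

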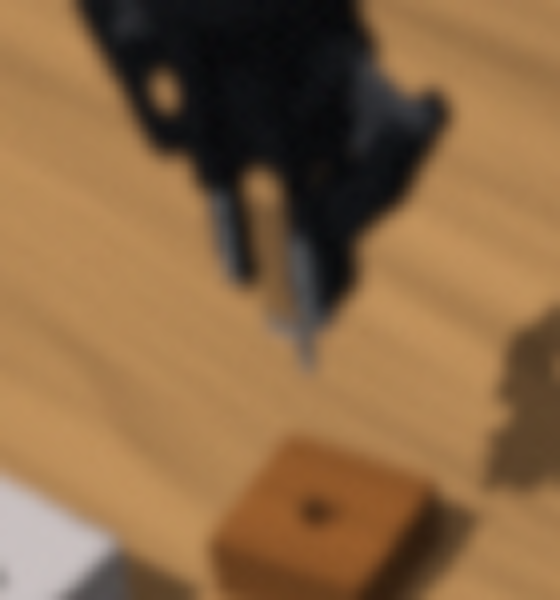

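>>> move_arm(series=[[[0.023, -0.0266, 0, 0, 0, 0, 0], [0.023, -0.0266, 0, 0, 0, 0, 0], [0.023, -0.0266, 0, 0, 0, 0, 0], [0.023, -0.0266, 0, 0, 0, 0, 0], [0.0225, -0.0266, -0.01, 0, 0, 0, 0], [0, 0, -0.02, 0, 0, 0, 0], [0, 0, -0.01, 0, 0, 0, 0], [0, 0, 0, 0, 0, 0, 0], [0, 0, 0, 0, 0, 0, 0], [0, 0, 0, 0, 0, 0, 0]]])

```text
clock: 8.22
position: [0.5896, -0.3951, 0.1036]
ee_rot: [-0.0, 1.0, 0.031, -0.0]
contact_force: [-1.0, -0.7, -0.9]
width: 0.0226
```

```bash
python3 - <<'E'
from h import *
np.set_printoptions(precision=4,suppress=True)
s=grab("scene");t=grab("top")
crop(s,190,120,250,180,10,"s12.png");crop(t,410,150,480,210,10,"t12.png")
st=manip.get_state();print(st["position"],st["contact_force"],st["moment"],st["ee_rot"],st["width"])
p=st["position"]
for z in(p[2]-.0473,.045):print(((proj(s,[p[0],p[1],z])-[190,120])*10).round())
for c in((.5925,-.393,.045),(.5938,-.3922,.045)):print(((proj(s,c)-[190,120])*10).round())
print(-s["R"].T@s["t"])
E
```

```text
[ 0.5903 -0.3956  0.1048] [-1.4432  0.3475 -0.3341] [ 0.0376 -0.0052 -0.0246] [0.0006 0.9995 0.0311 0.0006] 0.023468041976884166
[259. 386.]
[269. 418.]
[269. 427.]
[268. 431.]
[0.9792 0.3079 0.7972]
```

View pics/s12.png

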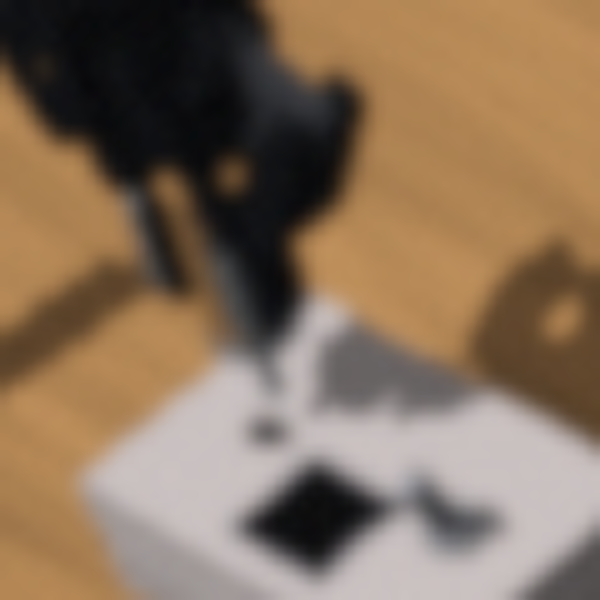

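View pics/t12.png

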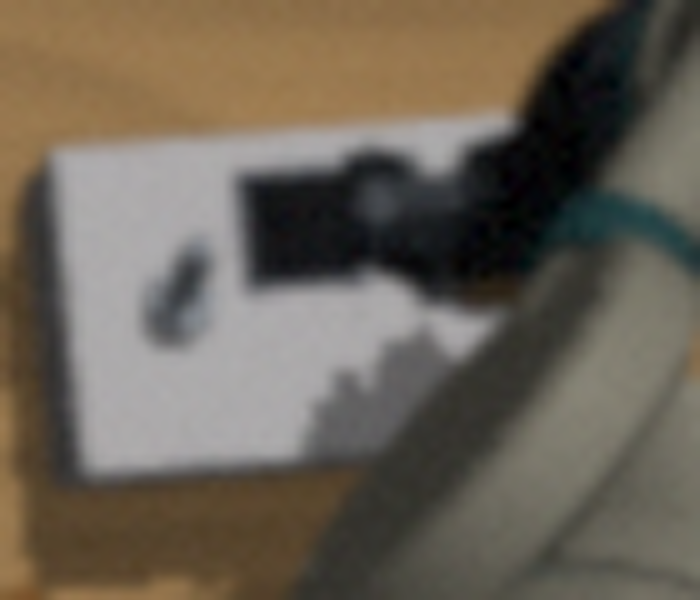

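```bash
python3 - <<'E'
from h import *
np.set_printoptions(precision=4,suppress=True,linewidth=200)
s=grab("scene")
g=cv2.cvtColor(s["color"],cv2.COLOR_RGB2GRAY);print(list(range(208,228)));
for v in range(152,168):print(v,g[v,208:228])
p=manip.get_state()["position"];print(p,proj(s,p-[0,0,.0473]),proj(s,p-[0,0,.0303]))
crop(s,205,145,235,170,20,"s13.png")
E
```

```text
[208, 209, 210, 211, 212, 213, 214, 215, 216, 217, 218, 219, 220, 221, 222, 223, 224, 225, 226, 227]
152 [138 131 117 102  90  80  63  46  38  48  86 137 176 188 185 173 150 131 127 136]
153 [142 133 118 107  98  87  73  60  60  80 117 158 182 181 166 146 126 111 110 118]
154 [144 138 127 119 113 104  90  79  85 115 151 178 186 171 141 119 107 102 102 106]
155 [146 144 141 142 141 135 119 100 105 141 173 190 187 167 131 106 101 100 100 102]
156 [146 148 155 163 169 167 152 128 118 147 180 193 189 167 129 105 100 100 100 100]
157 [148 157 169 180 188 187 176 152 130 147 178 191 188 165 128 104 101 101  99 101]
158 [159 170 181 190 194 193 187 171 147 151 177 190 185 162 125 105 102 100 100 103]
159 [175 184 190 194 195 196 191 182 167 166 179 186 176 150 124 111 107 103 104 112]
160 [187 193 195 197 195 194 192 184 177 177 182 180 164 144 136 135 126 120 123 134]
161 [194 196 195 195 195 192 183 168 158 162 171 176 168 161 164 166 160 157 158 164]
162 [196 196 195 196 194 189 170 141 122 128 149 171 182 185 186 187 185 184 185 187]
163 [195 194 195 195 194 188 166 132 110 115 142 169 186 192 194 194 193 194 193 195]
164 [195 196 195 196 194 190 177 158 145 147 160 176 184 186 188 191 195 195 195 196]
165 [195 195 195 195 194 194 190 183 180 180 180 177 169 160 166 178 187 193 195 195]
166 [196 195 196 196 196 195 195 194 192 188 178 157 131 112 120 143 166 181 190 193]
167 [195 195 195 195 195 195 195 194 190 178 154 119  81  59  65  92 124 150 172 184]
[ 0.5904 -0.3958  0.1049] [215.784  158.6226] [214.3285 154.1771]
```

View pics/s13.png

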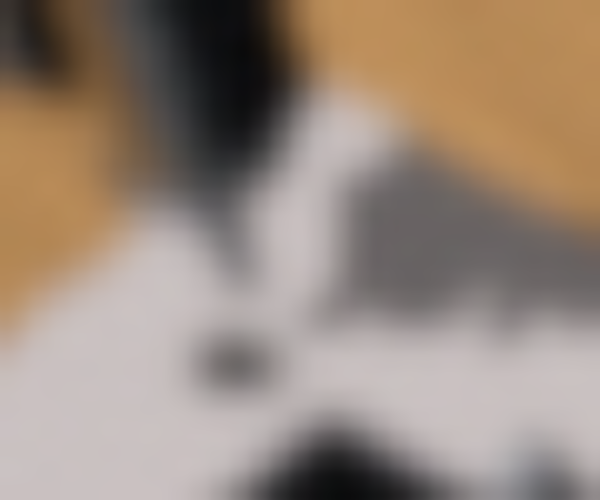

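```bash
python3 - <<'E'
from h import *
s=grab("scene");p=manip.get_state()["position"]
print(p); off=proj(s,[p[0],p[1],.045])-proj(s,p-[0,0,.0473]);a=np.array([216.6,159.0])+off
print(a,(ray(s,216.7,162.9,.045)-ray(s,*a,.045)))
E
```

```text
[ 0.59040917 -0.39584043  0.10488595]
[217.65435962 162.21958359] [ 3.40420416e-03 -9.05191562e-05  0.00000000e+00]
```

>>> move_arm(series=[[[0.0022, 0, 0, 0, 0, 0, 0], [0, 0, -0.005, 0, 0, 0, 0], [0, 0, -0.004, 0, 0, 0, 0], [0, 0, 0, 0, 0, 0, 0], [0, 0, 0, 0, 0, 0, 0]]])

```text
clock: 8.83
position: [0.592, -0.3957, 0.0936]
ee_rot: [-0.0, 1.0, 0.031, -0.001]
contact_force: [0.7, -0.7, -0.8]
width: 0.0233
```

```bash
python3 - <<'E'
from h import *
np.set_printoptions(precision=4,suppress=True,linewidth=200)
s=grab("scene")
g=cv2.cvtColor(s["color"],cv2.COLOR_RGB2GRAY);print(list(range(208,228)));
for v in range(155,168):print(v,g[v,208:228])
st=manip.get_state();p=st["position"];print(p,st["contact_force"],proj(s,p-[0,0,.0473]))
crop(s,205,145,235,170,20,"s14.png")
E
```

```text
[208, 209, 210, 211, 212, 213, 214, 215, 216, 217, 218, 219, 220, 221, 222, 223, 224, 225, 226, 227]
155 [143 137 124 108  94  83  70  52  34  31  40  60  83  97 101 100 101 100 101 100]
156 [145 143 134 120 104  93  79  61  50  52  61  75  90  98 100 100  99 100 100 101]
157 [147 153 151 139 121 106  93  77  71  81  92  93  96 100 100 101 100  99 101 100]
158 [158 168 171 163 146 131 120 104  95 109 121 111 101  99 100 100 100 100 100 100]
159 [176 184 186 183 174 165 155 136 116 125 134 119 104 100 100 101 101 101 102 100]
160 [188 193 195 193 190 186 176 156 126 120 126 114 104 103 102 103 105 108 107 105]
161 [194 195 195 195 195 191 179 154 120 106 111 112 112 111 112 113 119 124 123 115]
162 [195 196 196 196 194 189 170 135 103  96 109 127 137 138 139 141 148 151 143 133]
163 [196 195 196 196 194 187 167 132 106 107 127 152 166 168 169 171 177 175 167 161]
164 [196 196 195 196 196 192 178 157 145 148 158 172 180 179 181 184 190 190 186 186]
165 [196 196 196 196 196 194 190 184 181 180 180 177 168 160 164 177 186 192 193 195]
166 [196 196 195 196 196 196 195 194 192 189 179 159 130 112 119 142 165 182 190 194]
167 [195 196 195 196 196 196 195 194 190 178 154 118  81  58  66  92 125 152 172 184]
[ 0.5922 -0.3959  0.0939] [-0.0441 -0.2997 -1.2341] [216.1663 161.7864]
```

View pics/s14.png

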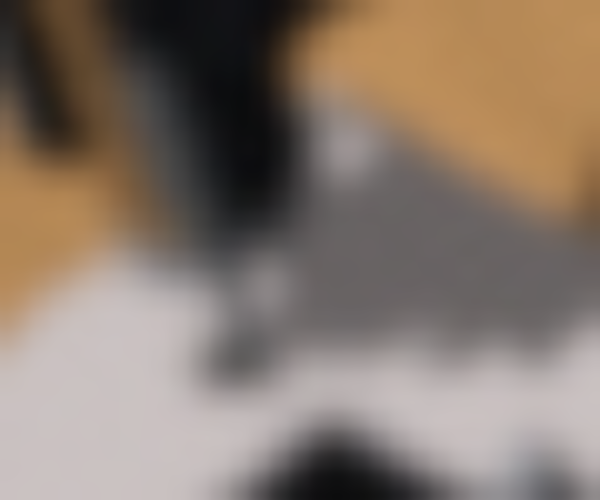

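>>> move_arm(series=[[[0.001, 0, -0.001, 0, 0, 0, 0], [0, 0, -0.002, 0, 0, 0, 0], [0, 0, -0.002, 0, 0, 0, 0], [0, 0, 0, 0, 0, 0, 0]]])

```text
clock: 9.22
position: [0.5931, -0.3958, 0.0888]
ee_rot: [-0.0, 1.0, 0.031, -0.0]
contact_force: [1.1, 0.1, -1.0]
width: 0.023
```

```bash
python3 - <<'E'
from h import *
s=grab("scene")
st=manip.get_state();p=st["position"];print(p,p[2]-.0473,st["contact_force"])
E
```

```text
[ 0.59321227 -0.39584433  0.0889489 ] 0.041648900530196604 [ 0.5945182   0.49570251 -1.42010664]
```

>>> move_arm(series=[[[0, 0, -0.002, 0, 0, 0, 0], [0, 0, -0.002, 0, 0, 0, 0], [0, 0, -0.0015, 0, 0, 0, 0], [0, 0, 0, 0, 0, 0, 0]]])

```text
clock: 9.6
position: [0.5935, -0.3961, 0.0838]
ee_rot: [0.0, 1.0, 0.031, 0.0]
contact_force: [-0.5, -0.6, 0.7]
width: 0.0234
```

>>> move_arm(series=[[[0, 0, -0.001, 0, 0, 0, 0], [0, 0, -0.001, 0, 0, 0, 0], [0, 0, 0, 0, 0, 0, 0], [0, 0, 0, 0, 0, 0, 0]]])

```text
clock: 9.93
position: [0.5935, -0.3961, 0.0821]
ee_rot: [0.0, 1.0, 0.031, 0.0]
contact_force: [-0.7, -0.1, 0.9]
width: 0.0233
```

```bash
python3 - <<'E'
from h import *
for k in range(3):
    s=grab("scene");st=manip.get_state();p=st["position"];print(p[2]-.0473,st["contact_force"],st["width"])
crop(s,190,120,250,180,10,"s15.png")
E
```

```text
0.034847616221729584 [0.29381518 0.56651256 2.03270233] 0.02297091936032092
0.03480197140831701 [ 0.09981435 -0.36332316  1.84884679] 0.02282537436422541
0.034774802966944234 [ 0.58960815 -0.0549088   1.4966167 ] 0.02295211819862703
```

>>> move_arm(series=[[[0, 0, -0.001, 0, 0, 0, 0], [0, 0, -0.001, 0, 0, 0, 0], [0, 0, 0, 0, 0, 0, 0], [0, 0, 0, 0, 0, 0, 0]]])

```text
clock: 10.42
position: [0.5936, -0.3962, 0.081]
ee_rot: [0.0, 1.0, 0.031, 0.0]
contact_force: [-1.1, 0.4, 6.6]
width: 0.0233
```

```bash
python3 - <<'E'
from h import *
for k in range(2):
    s=grab("scene");st=manip.get_state();p=st["position"];print(p[2]-.0473,st["contact_force"],st["width"])
crop(s,190,120,250,180,10,"s15.png")
E
```

```text
0.033787728475292524 [-0.98485365  1.29936445  6.20816223] 0.022629492993960918
0.03376679454768968 [-0.94542485  2.0069074   6.21952515] 0.022864823434382626
```

View pics/s15.png

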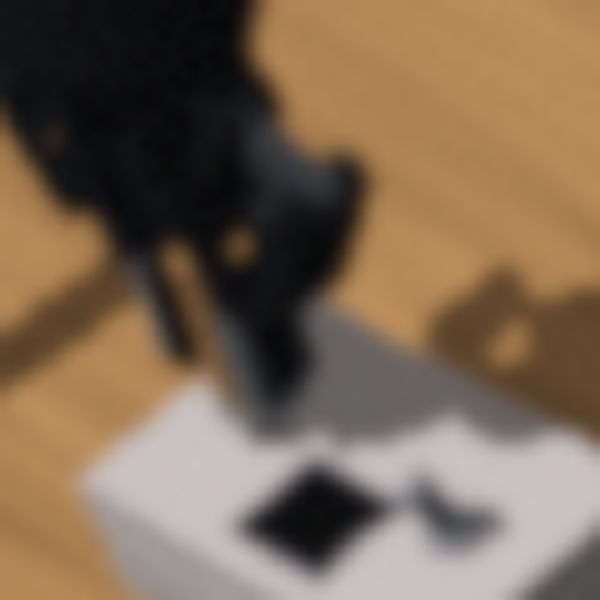

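>>> move_arm(series=[[[0, 0, 0.005, 0, 0, 0, 0], [0, 0, 0.01, 0, 0, 0, 0], [0, 0, 0.02, 0, 0, 0, 0], [0, 0, 0.025, 0, 0, 0, 0], [-0.0233, 0.0264, 0, 0, 0, 0, 0], [-0.0233, 0.0264, 0, 0, 0, 0, 0], [-0.0233, 0.0264, 0, 0, 0, 0, 0], [-0.0233, 0.0264, 0, 0, 0, 0, 0], [-0.0231, 0.0265, 0, 0, 0, 0, 0], [0, 0, -0.02, 0, 0, 0, 0], [0, 0, -0.02, 0, 0, 0, 0], [0, 0, 0, 0, 0, 0, 0], [0, 0, 0, 0, 0, 0, 0], [0, 0, 0, 0, 0, 0, 0]]])

```text
clock: 11.68
position: [0.4778, -0.2645, 0.1006]
ee_rot: [0.0, 1.0, 0.031, 0.0]
contact_force: [0.9, -0.2, -1.5]
width: 0.023
```

```bash
python3 - <<'E'
from h import *
s=grab("scene");st=manip.get_state();p=st["position"];print(p,st["contact_force"],st["width"])
crop(s,190,110,310,190,6,"s16.png")
E
```

```text
[ 0.47804595 -0.26472787  0.10085197] [ 0.79960516  0.4420996  -0.94442644] 0.02294509741163938
```

View pics/s16.png

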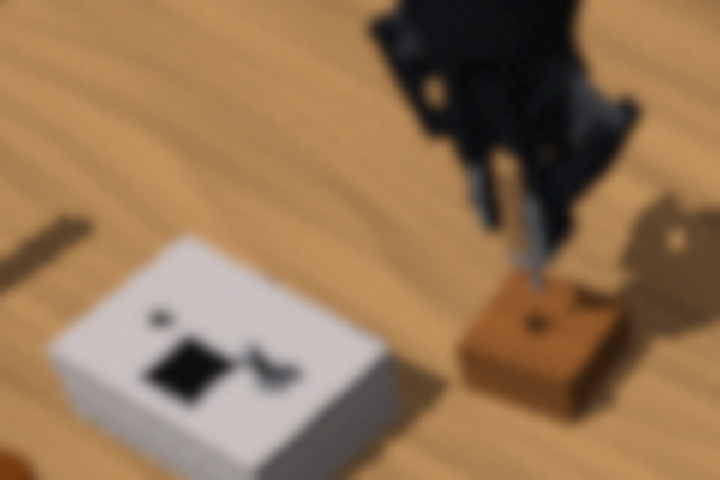

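>>> move_arm(series=[[[-0.0005, 0.0005, -0.01, 0, 0, 0, 0], [0, 0, -0.01, 0, 0, 0, 0], [0, 0, -0.01, 0, 0, 0, 0], [0, 0, -0.006, 0, 0, 0, 0], [0, 0, -0.004, 0, 0, 0, 0], [0, 0, -0.003, 0, 0, 0, 0], [0, 0, 0, 0, 0, 0, 0], [0, 0, 0, 0, 0, 0, 0]]])

```text
clock: 12.4
position: [0.4767, -0.2634, 0.0568]
ee_rot: [-0.0, 1.0, 0.031, -0.0]
contact_force: [-0.9, -0.0, 0.4]
width: 0.023
```

>>> move_arm(series=[[[0, 0, -0.001, 0, 0, 0, 0], [0, 0, 0, 0, 0, 0, 0.02], [0, 0, 0, 0, 0, 0, 0.02], [0, 0, 0, 0, 0, 0, 0.02]]], newtons=20)

```text
clock: 12.73
position: [0.4768, -0.2635, 0.0561]
ee_rot: [0.0, 1.0, 0.031, 0.0]
contact_force: [0.1, -0.2, -0.9]
width: 0.0232
```

>>> move_arm(series=[[[0, 0, 0, 0, 0, 0, 0.0235], [0, 0, 0, 0, 0, 0, 0.0235], [0, 0, 0, 0, 0, 0, 0.0235], [0, 0, 0, 0, 0, 0, 0.0235]]])

```text
clock: 13.07
position: [0.4766, -0.2634, 0.0559]
ee_rot: [0.0, 1.0, 0.031, 0.0]
contact_force: [-0.4, 0.7, -0.8]
width: 0.0234
```

>>> move_arm(series=[[[0, 0, 0, 0, 0, 0, 0.026], [0, 0, 0, 0, 0, 0, 0.026], [0, 0, 0, 0, 0, 0, 0.026], [0, 0, 0, 0, 0, 0, 0.026]]])

```text
clock: 13.4
position: [0.4767, -0.2634, 0.0559]
ee_rot: [0.0, 1.0, 0.031, 0.0]
contact_force: [-0.7, -1.5, 0.4]
width: 0.0258
```

>>> move_arm(series=[[[0, 0, 0, 0, 0, 0, 0.04], [0, 0, 0, 0, 0, 0, 0.05], [0, 0, 0.02, 0, 0, 0, 0.06], [0, 0, 0.04, 0, 0, 0, 0.06], [0, 0, 0.04, 0, 0, 0, 0.06], [-0.005, 0.03, 0.02, 0, 0, 0.1, 0.0854], [-0.005, 0.03, 0, 0, 0, 0.1, 0.0854], [-0.005, 0.03, 0, 0, 0, 0.1, 0.0854], [-0.005, 0.03, 0, 0, 0, 0.1, 0.0854], [-0.015, 0.02, 0, 0, 0, 0.1, 0.0854], [0, 0, 0, 0, 0, 0, 0.0854], [0, 0, 0, 0, 0, 0, 0.0854]]])

```text
clock: 14.4
position: [0.4409, -0.1224, 0.1761]
ee_rot: [0.0, 0.961, 0.278, 0.0]
contact_force: [0.3, -0.2, -0.6]
width: 0.0852
```

```bash
python3 - <<'E'
from h import *
s=grab("scene");t=grab("top");st=manip.get_state();p=st["position"];print(p,st["ee_rot"],st["contact_force"],st["width"])
crop(s,190,110,350,270,5,"s17.png");crop(t,320,130,480,250,5,"t17.png")
E
```

```text
[ 0.442295   -0.12401249  0.17619398] [7.39564098e-04 9.60905710e-01 2.76874312e-01 5.33511488e-04] [-0.16043777 -0.85530608 -0.5991497 ] 0.08531533187848268
```

View pics/s17.png

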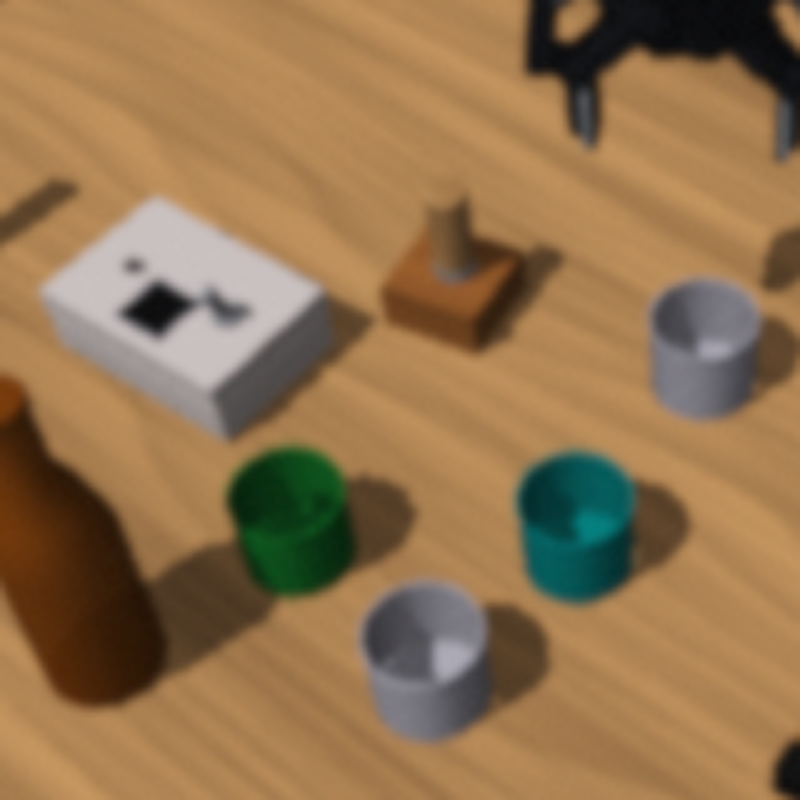

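View pics/t17.png

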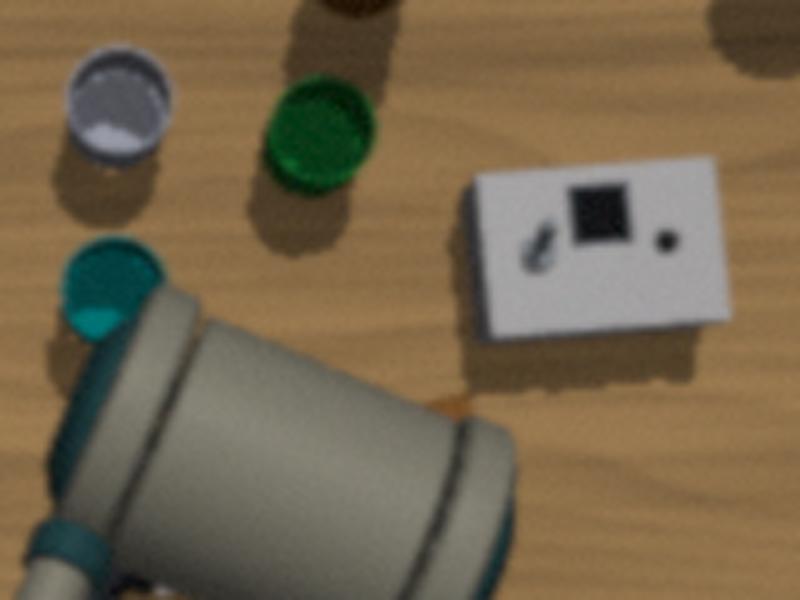

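>>> move_arm(series=[[[-0.004, 0.0085, -0.03, 0, 0, 0, 0.0854], [0, 0, -0.03, 0, 0, 0, 0.0854], [0, 0, -0.02, 0, 0, 0, 0.0854], [0, 0, 0, 0, 0, 0, 0.0854], [0, 0, 0, 0, 0, 0, 0.0854]]], newtons=20)

```text
clock: 14.92
position: [0.4377, -0.1157, 0.0952]
ee_rot: [-0.001, 0.961, 0.277, -0.001]
contact_force: [0.3, 0.6, 0.5]
width: 0.0855
```

```bash
python3 - <<'E'
from h import *
s=grab("scene");t=grab("top");st=manip.get_state();p=st["position"];print(p,st["ee_rot"],st["contact_force"],st["width"])
crop(s,295,120,375,210,7,"s18.png");crop(t,310,190,400,270,7,"t18.png")
E
```

```text
[ 0.4391163  -0.11605635  0.09688908] [8.77762477e-04 9.60945971e-01 2.76732987e-01 9.61619381e-04] [ 0.13682721 -1.36096795  0.06772197] 0.08587992778735766
```

View pics/s18.png

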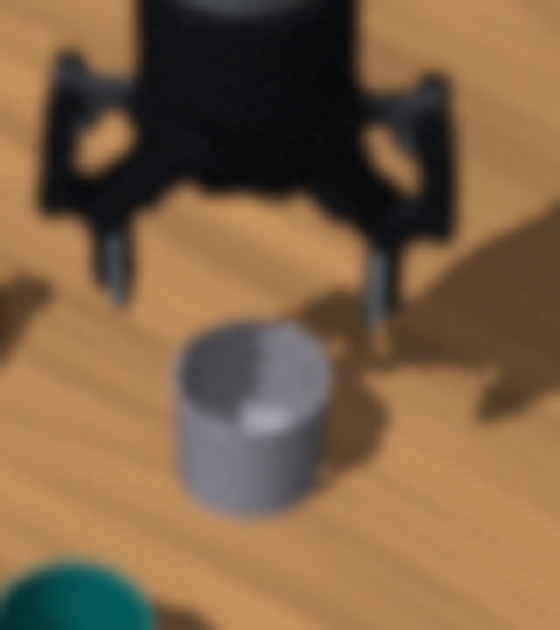

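View pics/t18.png

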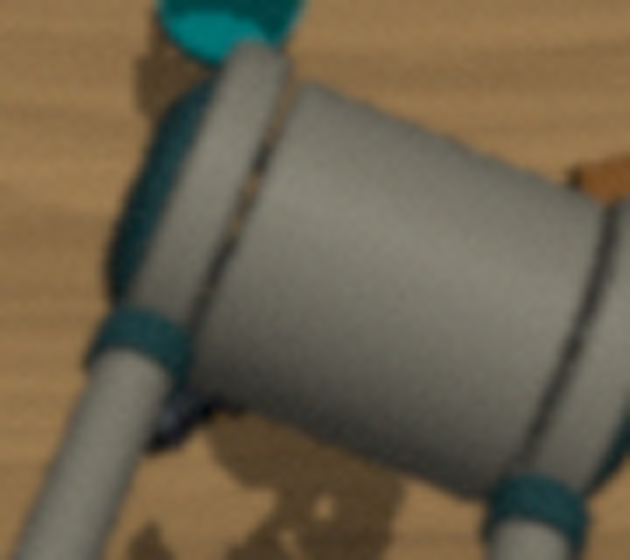

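>>> move_arm(series=[[[0, 0, -0.02, 0, 0, 0, 0.0854], [0, 0, -0.02, 0, 0, 0, 0.0854], [0, 0, -0.02, 0, 0, 0, 0.0854], [0, 0, -0.015, 0, 0, 0, 0.0854], [0, 0, -0.005, 0, 0, 0, 0.08], [0, 0, 0, 0, 0, 0, 0.076], [0, 0, 0, 0, 0, 0, 0.072], [0, 0, 0, 0, 0, 0, 0.069], [0, 0, 0, 0, 0, 0, 0.066], [0, 0, 0, 0, 0, 0, 0.064], [0, 0, 0, 0, 0, 0, 0.062], [0, 0, 0, 0, 0, 0, 0.0615], [0, 0, 0, 0, 0, 0, 0.061]]], newtons=20)

```text
clock: 16.1
position: [0.4377, -0.1149, 0.0161]
ee_rot: [0.0, 0.961, 0.277, 0.0]
contact_force: [0.3, 0.4, -0.7]
width: 0.061
```

```bash
python3 - <<'E'
from h import *
s=grab("scene");st=manip.get_state();p=st["position"];print(p,st["contact_force"],st["width"])
crop(s,295,120,375,210,7,"s19.png")
E
```

```text
[ 0.43761158 -0.11489355  0.01595896] [-0.06312084 -0.66598254  0.50444333] 0.06085154902651826
```

View pics/s19.png

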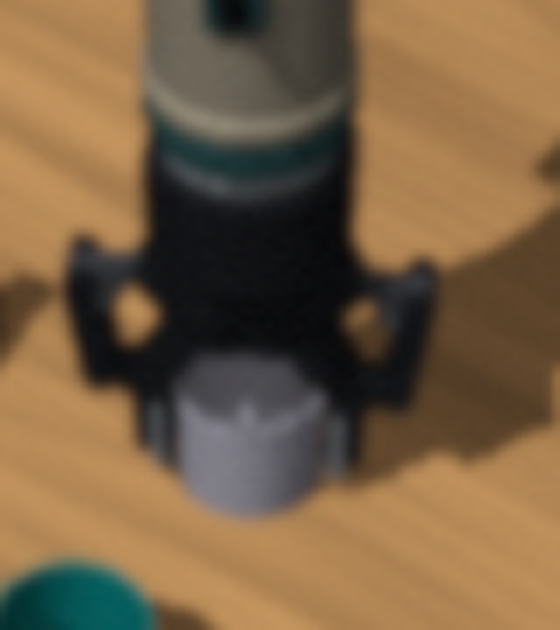

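>>> move_arm(series=[[[0, 0, 0, 0, 0, 0, 0.0605], [0, 0, 0, 0, 0, 0, 0.06], [0, 0, 0, 0, 0, 0, 0.0595], [0, 0, 0, 0, 0, 0, 0.059], [0, 0, 0, 0, 0, 0, 0.0587], [0, 0, 0, 0, 0, 0, 0.0584], [0, 0, 0, 0, 0, 0, 0.0582], [0, 0, 0, 0, 0, 0, 0.058], [0, 0, 0, 0, 0, 0, 0.058], [0, 0, 0, 0, 0, 0, 0.058]]])

```text
clock: 16.98
position: [0.4376, -0.1149, 0.0159]
ee_rot: [0.0, 0.961, 0.277, 0.0]
contact_force: [0.4, -0.2, 0.1]
width: 0.0579
```

```bash
python3 - <<'E'
from h import *
w=[]
for k in range(6):
    s=grab("scene");st=manip.get_state();w.append(st["width"])
print(np.mean(w),np.std(w),st["contact_force"])
E
```

```text
0.058061250825916046 0.00021137886888457417 [ 0.53840992  0.40651335 -0.18503008]
```

>>> move_arm(series=[[[0, 0, 0, 0, 0, 0, 0.0579], [0, 0, 0, 0, 0, 0, 0.0578], [0, 0, 0, 0, 0, 0, 0.0577], [0, 0, 0, 0, 0, 0, 0.0577]]])

```text
clock: 17.62
position: [0.4376, -0.1149, 0.0159]
ee_rot: [0.0, 0.961, 0.277, 0.0]
contact_force: [0.8, -0.4, 1.4]
width: 0.0579
```

```bash
python3 - <<'E'
from h import *
w=[]
for k in range(10):
    s=grab("scene");st=manip.get_state();w.append(st["width"])
print(np.mean(w),np.std(w),st["contact_force"])
E
```

```text
0.05785621001810004 0.0002472042973025296 [-0.17812572  0.84408205  1.9177038 ]
```

>>> move_arm(series=[[[0, 0, 0.003, 0, 0, 0, 0.0577], [0, 0, 0.004, 0, 0, 0, 0.0577], [0, 0, 0.008, 0, 0, 0, 0.0577], [0, 0, 0.01, 0, 0, 0, 0.0577], [0, 0, 0, 0, 0, 0, 0.0577]]])

```text
clock: 18.53
position: [0.4389, -0.1154, 0.0426]
ee_rot: [0.001, 0.961, 0.277, 0.001]
contact_force: [0.3, 0.1, -0.2]
width: 0.0576
```

```bash
python3 - <<'E'
from h import *
s=grab("scene");st=manip.get_state();p=st["position"];print(p,st["contact_force"],st["width"])
crop(s,295,120,375,210,7,"s20.png")
E
```

```text
[ 0.4385686  -0.11528138  0.04200748] [ 0.245352    0.25570949 -0.4375075 ] 0.057953082819716846
```

View pics/s20.png

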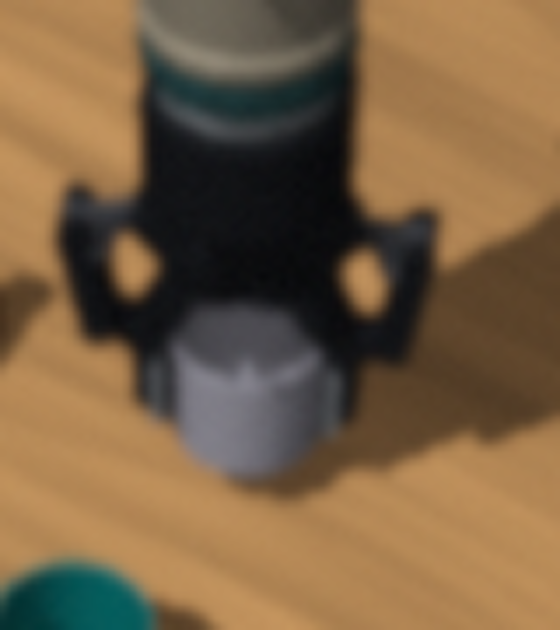

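>>> move_arm(series=[[[0, 0, 0.015, 0, 0, 0, 0.0577], [0, 0, 0.025, 0, 0, 0, 0.0577], [0, 0, 0.03, 0, 0, 0, 0.0577], [0, 0.015, 0.03, 0, 0, 0, 0.0577], [0, 0.025, 0.02, 0, 0, 0, 0.0577], [-0.001, 0.03, 0, 0, 0, 0, 0.0577], [-0.001, 0.03, 0, 0, 0, 0, 0.0577], [-0.001, 0.03, 0, 0, 0, 0, 0.0577], [-0.001, 0.03, 0, 0, 0, 0, 0.0577], [-0.001, 0.03, 0, 0, 0, 0, 0.0577], [-0.001, 0.03, 0, 0, 0, 0, 0.0577], [-0.001, 0.03, 0, 0, 0, 0, 0.0577], [-0.001, 0.03, 0, 0, 0, 0, 0.0577], [-0.001, 0.03, 0, 0, 0, 0, 0.0577], [-0.001, 0.025, 0, 0, 0, 0, 0.0577], [-0.001, 0.015, 0, 0, 0, 0, 0.0577], [0, 0, 0, 0, 0, 0, 0.0577], [0, 0, 0, 0, 0, 0, 0.0577]]])

```text
clock: 20.08
position: [0.4261, 0.2354, 0.1604]
ee_rot: [0.0, 0.961, 0.278, -0.001]
contact_force: [-0.3, -0.7, 0.3]
width: 0.0578
```

```bash
python3 - <<'E'
from h import *
s=grab("scene");t=grab("top");st=manip.get_state();p=st["position"];print(p,st["contact_force"],st["width"])
cv2.imwrite("pics/s21.png",s["color"][:,:,::-1]);cv2.imwrite("pics/t21.png",t["color"][:,:,::-1])
E
```

```text
[0.4262679  0.23427204 0.16055526] [-1.2591883   0.34064885 -1.0357534 ] 0.057825577398877524
```

View pics/s21.png

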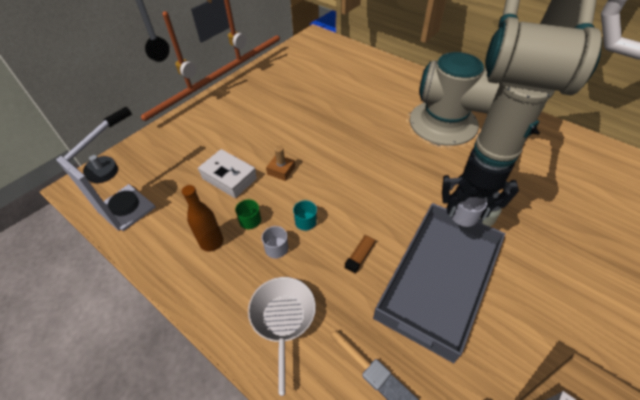

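View pics/t21.png

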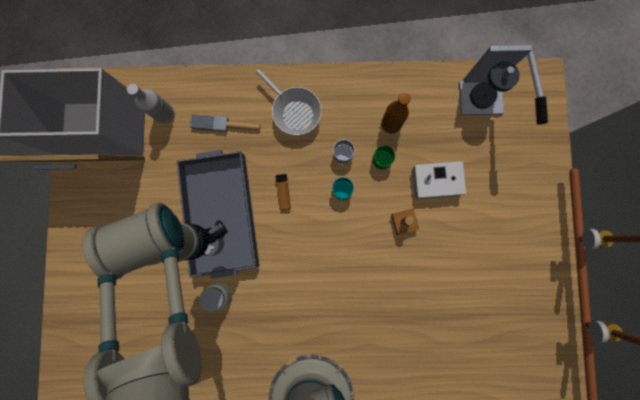

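>>> move_arm(series=[[[0, 0, -0.02, 0, 0, 0, 0.0577], [0, 0, -0.03, 0, 0, 0, 0.0577], [0, 0, -0.03, 0, 0, 0, 0.0577], [0, 0, -0.025, 0, 0, 0, 0.0577], [0, 0, -0.015, 0, 0, 0, 0.0577], [0, 0, -0.008, 0, 0, 0, 0.0577], [0, 0, -0.004, 0, 0, 0, 0.0577], [0, 0, -0.002, 0, 0, 0, 0.0577], [0, 0, 0, 0, 0, 0, 0.0577], [0, 0, 0, 0, 0, 0, 0.0577]]])

```text
clock: 21.02
position: [0.4274, 0.2352, 0.0277]
ee_rot: [-0.0, 0.961, 0.277, 0.001]
contact_force: [0.2, 0.4, -0.2]
width: 0.0578
```

```bash
python3 - <<'E'
from h import *
s=grab("scene");t=grab("top");st=manip.get_state();p=st["position"];print(p,st["contact_force"],st["width"])
crop(s,370,160,520,300,5,"s22.png");crop(t,165,140,270,290,4,"t22.png")
E
```

```text
[0.42735958 0.23533354 0.02781268] [ 0.1320132  -0.66541822 -0.27444821] 0.05762271760392571
```

View pics/s22.png

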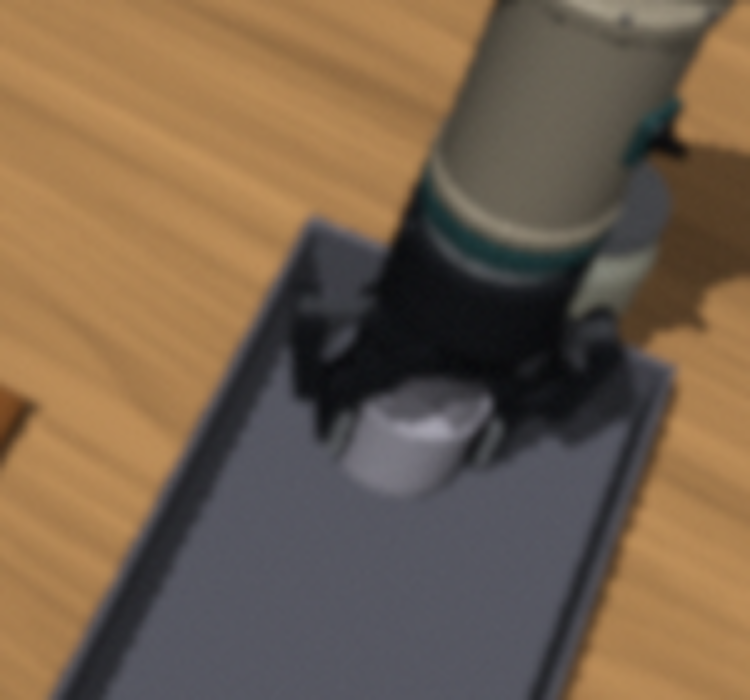

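View pics/t22.png

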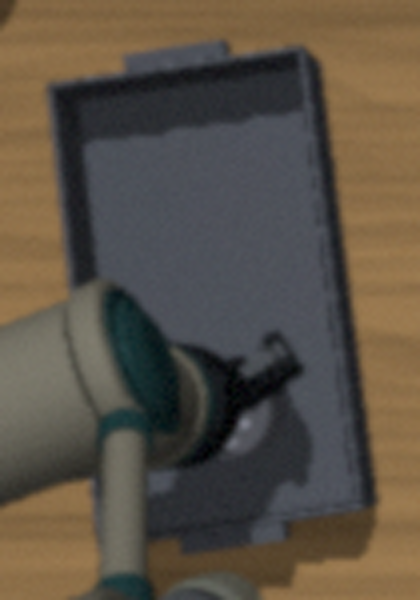

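>>> move_arm(series=[[[0, 0, -0.0015, 0, 0, 0, 0.0577], [0, 0, -0.0015, 0, 0, 0, 0.0577], [0, 0, -0.0015, 0, 0, 0, 0.0577], [0, 0, -0.001, 0, 0, 0, 0.0577], [0, 0, -0.0005, 0, 0, 0, 0.0577], [0, 0, 0, 0, 0, 0, 0.0577]]])

```text
clock: 21.62
position: [0.4265, 0.2351, 0.0209]
ee_rot: [0.0, 0.961, 0.277, -0.0]
contact_force: [-1.1, 0.1, 2.7]
width: 0.0581
```

>>> move_arm(series=[[[0, 0, 0, 0, 0, 0, 0.0582], [0, 0, 0, 0, 0, 0, 0.0588], [0, 0, 0, 0, 0, 0, 0.0595], [0, 0, 0, 0, 0, 0, 0.061], [0, 0, 0, 0, 0, 0, 0.065], [0, 0, 0, 0, 0, 0, 0.07], [0, 0, 0, 0, 0, 0, 0.075], [0, 0, 0, 0, 0, 0, 0.078], [0, 0, 0, 0, 0, 0, 0.078], [0, 0, 0.015, 0, 0, 0, 0.078], [0, 0, 0.03, 0, 0, 0, 0.078], [0, 0, 0.04, 0, 0, 0, 0.078], [0.01, -0.02, 0.03, 0, 0, 0, 0.078], [0.01, -0.03, 0.01, 0, 0, 0, 0.078], [0.015, -0.03, 0, 0, 0, 0, 0.08], [0.015, -0.03, 0, 0, 0, 0, 0.0854], [0.015, -0.03, 0, 0, 0, 0, 0.0854], [0.015, -0.03, 0, 0, 0, 0, 0.0854], [0, 0, 0, 0, 0, 0, 0.0854]]])

```text
clock: 23.2
position: [0.51, 0.0602, 0.1462]
ee_rot: [0.002, 0.961, 0.275, 0.001]
contact_force: [0.0, 0.3, -0.0]
width: 0.0854
```

```bash
python3 - <<'E'
from h import *
s=grab("scene");t=grab("top");st=manip.get_state();p=st["position"];print(p,st["contact_force"],st["width"])
cv2.imwrite("pics/s23.png",s["color"][:,:,::-1]);cv2.imwrite("pics/t23.png",t["color"][:,:,::-1])
E
```

```text
[0.50684438 0.06403671 0.14565128] [-0.86690596  0.12929998 -0.72104002] 0.08561516874544922
```

View pics/s23.png

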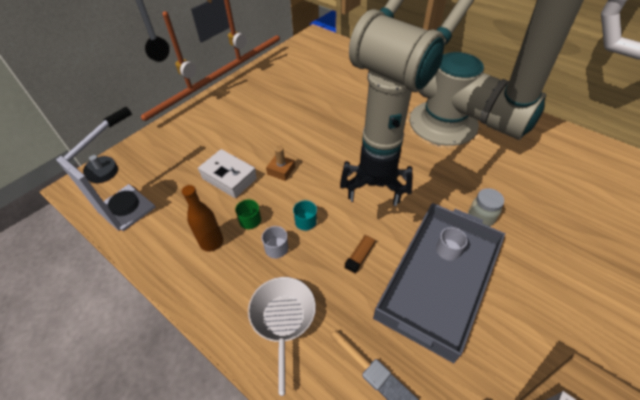

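View pics/t23.png

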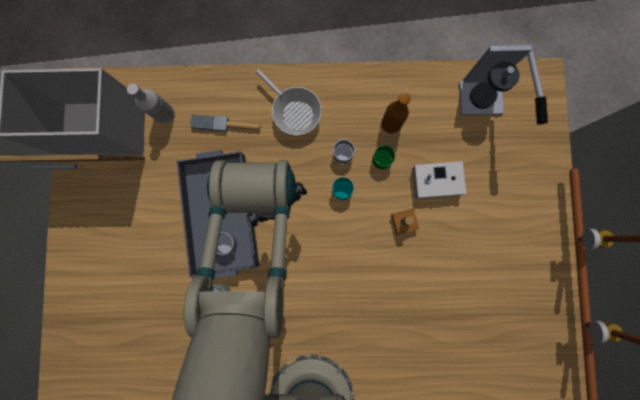

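>>> move_arm(series=[[[0.025, -0.025, 0, 0, 0, 0, 0.0854], [0.025, -0.025, 0, 0, 0, 0, 0.0854], [0.025, -0.025, 0, 0, 0, 0, 0.0854], [0.025, -0.025, 0, 0, 0, 0, 0.0854], [0.025, -0.025, 0, 0, 0, 0, 0.0854], [0.025, -0.025, 0, 0, 0, 0, 0.0854], [0.014, -0.01, -0.02, 0, 0, 0, 0.0854], [0, 0, -0.03, 0, 0, 0, 0.0854], [0, 0, 0, 0, 0, 0, 0.0854], [0, 0, 0, 0, 0, 0, 0.0854], [0, 0, 0, 0, 0, 0, 0.0854]]])

```text
clock: 24.22
position: [0.6703, -0.0935, 0.0966]
ee_rot: [-0.0, 0.961, 0.278, -0.0]
contact_force: [0.4, 0.2, 0.9]
width: 0.0856
```

```bash
python3 - <<'E'
from h import *
s=grab("scene");t=grab("top");st=manip.get_state();p=st["position"];print(p,st["contact_force"],st["width"])
crop(s,220,150,330,270,5,"s24.png");crop(t,310,120,420,220,6,"t24.png")
E
```

```text
[ 0.67118208 -0.09395761  0.09791038] [ 0.37772084  0.43581937 -0.13860176] 0.08575040344847945
```

View pics/s24.png

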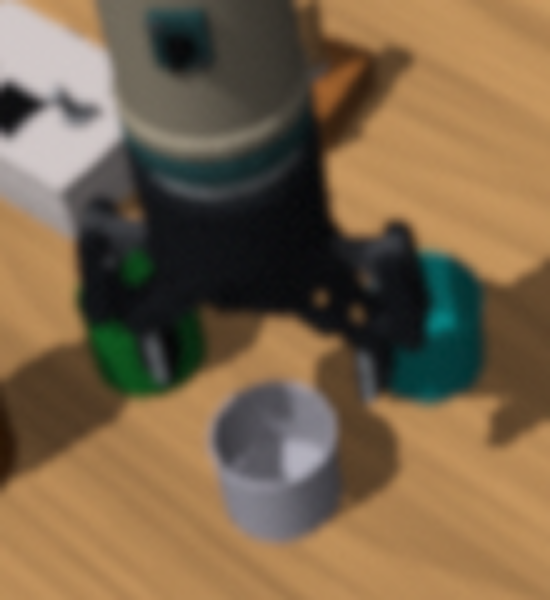

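View pics/t24.png

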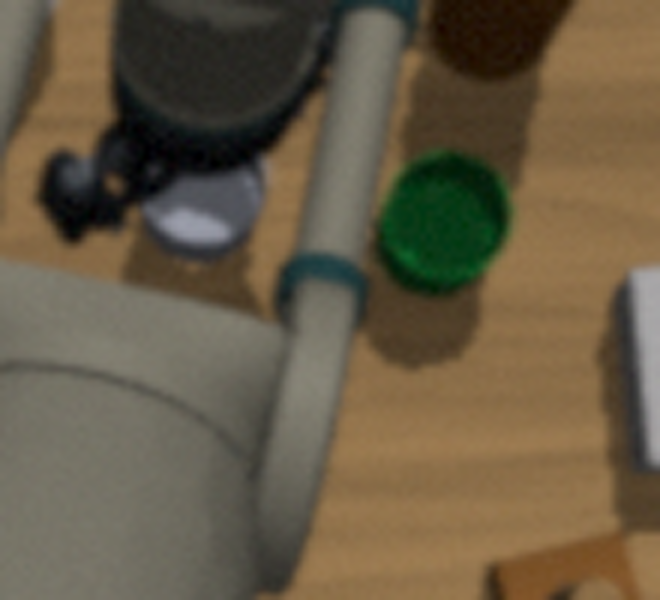

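```bash
python3 - <<'E'
from h import *
s=grab("scene");t=grab("top");st=manip.get_state();p=st["position"];print(p)
print((proj(s,[.672,-.098,.052])-[220,150])*5+2,(proj(s,[p[0],p[1],.085])-[220,150])*5+2)
# horizontal extents of tin rim in scene
im=s["color"].astype(int);m=(im[...,0]-im[...,2])<8
for v in range(234,244):
    x=np.where(m[v,255:295])[0]+255;print(v,x.min(),x.max())
E
```

```text
[ 0.67120836 -0.09435084  0.09791106]
[273.89019864 429.05778783] [272.71471431 391.84472821]
234 264 286
235 263 286
236 263 286
237 263 286
238 263 286
239 263 286
240 263 286
241 264 286
242 264 286
243 264 286
```

```bash
python3 - <<'E'
from h import *
s=grab("scene");st=manip.get_state();p=st["position"]
d=np.array([.532,-.846,0])
for z in(.099,.09,.086):
  for k in(.0427,.05,-.0427,-.05):print(z,k,((proj(s,[*(p+d*k)[:2],z])-[220,150])*5+2).round())
for z in(.052,):print(((proj(s,[p[0],p[1],z])-[220,150])*5+2).round(),((proj(s,[.672,-.098,z])-[220,150])*5+2).round())
E
```

```text
0.099 0.0427 [176. 366.]
0.099 0.05 [160. 364.]
0.099 -0.0427 [363. 382.]
0.099 -0.05 [379. 383.]
0.09 0.0427 [179. 377.]
0.09 0.05 [163. 376.]
0.09 -0.0427 [364. 394.]
0.09 -0.05 [380. 395.]
0.086 0.0427 [181. 382.]
0.086 0.05 [165. 381.]
0.086 -0.0427 [365. 399.]
0.086 -0.05 [381. 400.]
[281. 432.] [274. 429.]
```

>>> move_arm(series=[[[0.001, -0.0025, -0.02, 0, 0, 0, 0.0854], [0, 0, -0.02, 0, 0, 0, 0.0854], [0, 0, -0.02, 0, 0, 0, 0.0854], [0, 0, -0.015, 0, 0, 0, 0.0854], [0, 0, -0.006, 0, 0, 0, 0.0854], [0, 0, 0, 0, 0, 0, 0.08], [0, 0, 0, 0, 0, 0, 0.076], [0, 0, 0, 0, 0, 0, 0.073], [0, 0, 0, 0, 0, 0, 0.07], [0, 0, 0, 0, 0, 0, 0.07]]])

```text
clock: 25.3
position: [0.6723, -0.0976, 0.0161]
ee_rot: [0.001, 0.961, 0.277, 0.001]
contact_force: [0.1, 0.3, -0.2]
width: 0.0702
```

```bash
python3 - <<'E'
from h import *
s=grab("scene");st=manip.get_state();p=st["position"];print(p,st["contact_force"],st["width"])
crop(s,235,180,325,270,7,"s25.png")
E
```

```text
[ 0.67216678 -0.09754386  0.01588412] [1.04282432 0.72928287 0.3292542 ] 0.07008027972734253
```

View pics/s25.png

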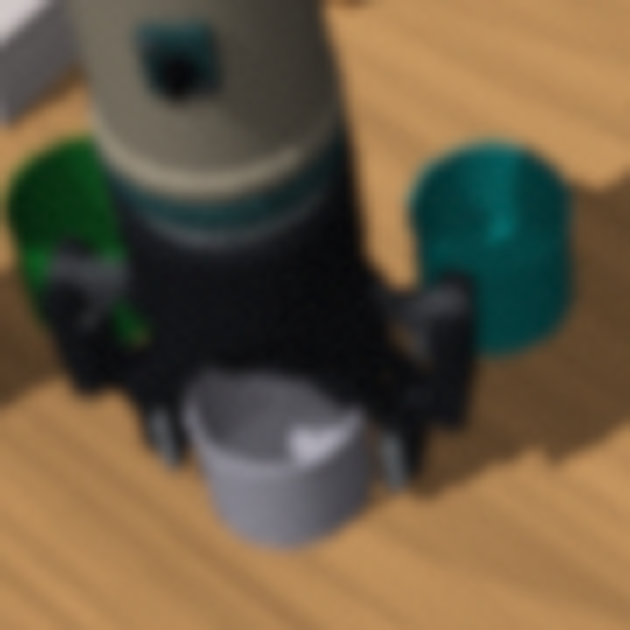

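```bash
python3 - <<'E'
from h import *
s=grab("scene");t=grab("top");cam=-s["R"].T@s["t"]
S=lambda u,v:(190+(u+.5)/5-.5,140+(v+.5)/5-.5)
for n,b,rt,rb in(("A",(428,588),(426,430),(426,535)),("B",(703,268),(706,127),(706,228))):
    g=ray(s,*S(*b),0);d=(g-cam)[:2];d/=np.linalg.norm(d);print(n,"base",g[:2]+d*.029)
    g=ray(s,*S(*rt),.052);g2=ray(s,*S(*rb),.052);print(" rim",g[:2]-d*.03,g2[:2]+d*.03,(g+g2)[:2]/2)
E
```

```text
A base [ 0.67782438 -0.10516072]
 rim [ 0.66864464 -0.0922438 ] [ 0.67604637 -0.10039054] [ 0.67234551 -0.09631717]
B base [ 0.43308973 -0.11897541]
 rim [ 0.43432566 -0.11604794] [ 0.44422514 -0.10832485] [ 0.4392754  -0.11218639]
```

>>> move_arm(series=[[[0, 0, 0, 0, 0, 0, 0.068], [0, 0, 0, 0, 0, 0, 0.066], [0, 0, 0, 0, 0, 0, 0.0645], [0, 0, 0, 0, 0, 0, 0.063], [0, 0, 0, 0, 0, 0, 0.062], [0, 0, 0, 0, 0, 0, 0.061], [0, 0, 0, 0, 0, 0, 0.0605], [0, 0, 0, 0, 0, 0, 0.06], [0, 0, 0, 0, 0, 0, 0.0595], [0, 0, 0, 0, 0, 0, 0.059], [0, 0, 0, 0, 0, 0, 0.0587], [0, 0, 0, 0, 0, 0, 0.0584], [0, 0, 0, 0, 0, 0, 0.0582], [0, 0, 0, 0, 0, 0, 0.058], [0, 0, 0, 0, 0, 0, 0.0579], [0, 0, 0, 0, 0, 0, 0.0578], [0, 0, 0, 0, 0, 0, 0.0577], [0, 0, 0, 0, 0, 0, 0.0577]]])

```text
clock: 26.95
position: [0.6716, -0.0974, 0.0149]
ee_rot: [0.0, 0.961, 0.277, 0.0]
contact_force: [0.4, -0.4, -0.3]
width: 0.0579
```

```bash
python3 - <<'E'
from h import *
w=[]
for k in range(6):
    s=grab("scene");st=manip.get_state();w.append(st["width"])
print(np.mean(w),np.std(w),st["contact_force"],st["position"])
crop(s,235,180,325,270,7,"s26.png")
E
```

```text
0.05794926726494839 0.0001810725633784436 [-0.50204171  0.17769985 -0.61635619] [ 0.67160408 -0.09740644  0.01490027]
```

View pics/s26.png

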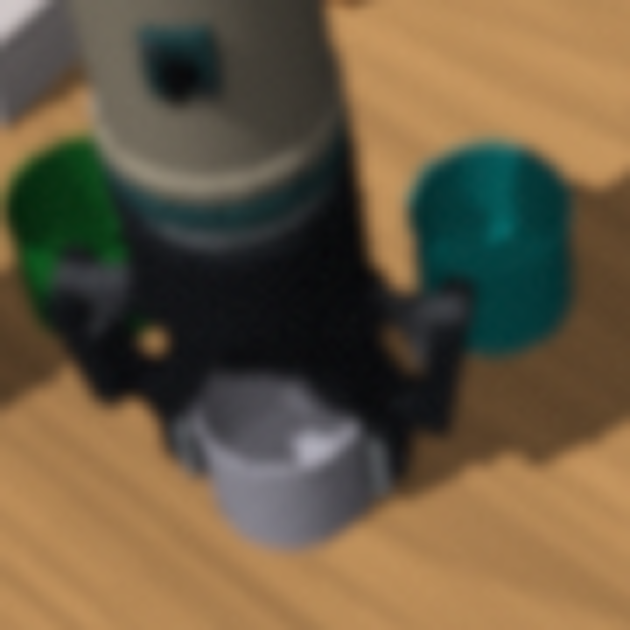

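>>> move_arm(series=[[[0, 0, 0, 0, 0, 0, 0.06], [0, 0, 0, 0, 0, 0, 0.062], [0, 0, 0, 0, 0, 0, 0.062], [0.0025, 0.0016, 0.001, 0, 0, 0, 0.062], [0, 0, 0, 0, 0, 0, 0.0605], [0, 0, 0, 0, 0, 0, 0.06], [0, 0, 0, 0, 0, 0, 0.0595], [0, 0, 0, 0, 0, 0, 0.059], [0, 0, 0, 0, 0, 0, 0.0586], [0, 0, 0, 0, 0, 0, 0.0583], [0, 0, 0, 0, 0, 0, 0.058], [0, 0, 0, 0, 0, 0, 0.0578], [0, 0, 0, 0, 0, 0, 0.0577], [0, 0, 0, 0, 0, 0, 0.0577], [0, 0, 0, 0, 0, 0, 0.0577], [0, 0, 0, 0, 0, 0, 0.0577]]])

```text
clock: 28.58
position: [0.6741, -0.0958, 0.0159]
ee_rot: [0.0, 0.961, 0.277, 0.0]
contact_force: [-1.3, -0.3, 1.1]
width: 0.0577
```

```bash
python3 - <<'E'
from h import *
w=[];f=[]
for k in range(6):
    s=grab("scene");st=manip.get_state();w.append(st["width"]);f.append(st["contact_force"])
print(np.mean(w),np.std(w),np.mean(f,0),st["position"])
crop(s,235,180,325,270,7,"s27.png")
E
```

```text
0.05783556695657661 0.0001436075350121567 [-0.52094673  0.04176644  0.56946904] [ 0.6740881  -0.09582748  0.0159156 ]
```

View pics/s27.png

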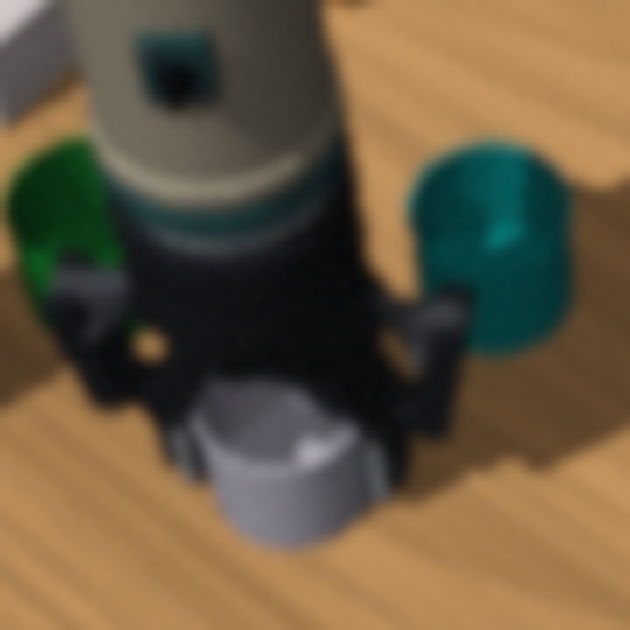

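Contact is light, with z force up about 0.8 N. I'll try a slow lift.

>>> move_arm(series=[[[0, 0, 0.002, 0, 0, 0, 0.0577], [0, 0, 0.003, 0, 0, 0, 0.0577], [0, 0, 0.005, 0, 0, 0, 0.0577], [0, 0, 0.01, 0, 0, 0, 0.0577], [0, 0, 0, 0, 0, 0, 0.0577], [0, 0, 0, 0, 0, 0, 0.0577]]])

```text
clock: 29.38
position: [0.675, -0.096, 0.0372]
ee_rot: [0.001, 0.961, 0.277, 0.001]
contact_force: [0.0, -0.5, -0.1]
width: 0.058
```

```bash
python3 - <<'E'
from h import *
s=grab("scene");st=manip.get_state();print(st["width"],st["position"],st["contact_force"])
crop(s,235,180,325,270,7,"s28.png")
E
```

```text
0.057548328553116854 [ 0.6744597  -0.09589632  0.03659853] [-0.32117981  0.33590342 -0.55090286]
```

View pics/s28.png

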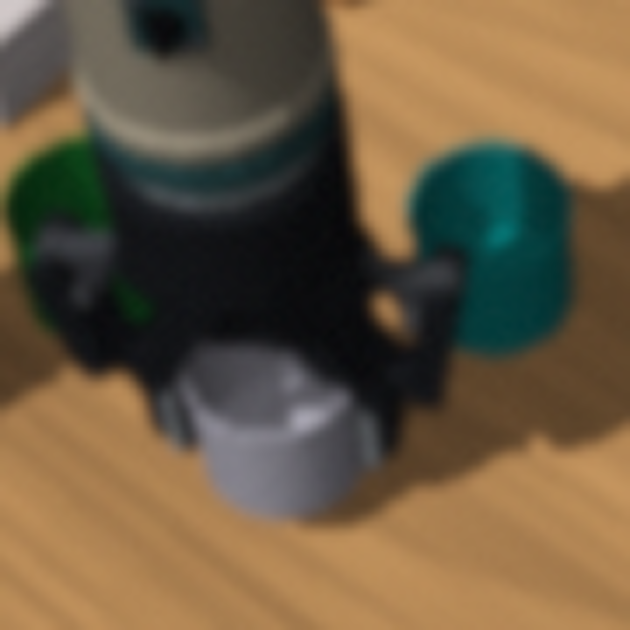

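>>> move_arm(series=[[[0, 0, 0.02, 0, 0, 0, 0.0577], [0, 0, 0.03, 0, 0, 0, 0.0577], [0, 0, 0.03, 0, 0, 0, 0.0577], [-0.004, 0.013, 0.03, 0, 0, 0, 0.0577], [-0.006, 0.022, 0.013, 0, 0, 0, 0.0577], [-0.008, 0.03, 0, 0, 0, 0, 0.0577], [-0.008, 0.03, 0, 0, 0, 0, 0.0577], [-0.008, 0.03, 0, 0, 0, 0, 0.0577], [-0.008, 0.03, 0, 0, 0, 0, 0.0577], [-0.008, 0.03, 0, 0, 0, 0, 0.0577], [-0.008, 0.03, 0, 0, 0, 0, 0.0577], [-0.008, 0.03, 0, 0, 0, 0, 0.0577], [-0.008, 0.03, 0, 0, 0, 0, 0.0577], [-0.008, 0.03, 0, 0, 0, 0, 0.0577], [-0.008, 0.025, 0, 0, 0, 0, 0.0577], [-0.007, 0.015, 0, 0, 0, 0, 0.0577], [-0.001, 0.008, 0, 0, 0, 0, 0.0577], [0, 0, 0, 0, 0, 0, 0.0577], [0, 0, 0, 0, 0, 0, 0.0577]]])

```text
clock: 31.02
position: [0.5763, 0.2568, 0.1587]
ee_rot: [0.0, 0.961, 0.278, -0.0]
contact_force: [0.3, -0.2, -0.5]
width: 0.0578
```

```bash
python3 - <<'E'
from h import *
s=grab("scene");t=grab("top");st=manip.get_state();print(st["width"],st["position"],st["contact_force"])
crop(s,360,140,520,360,3,"s29.png");crop(t,165,140,270,290,4,"t29.png")
E
```

```text
0.057519259651450945 [0.57663161 0.25599318 0.15874642] [ 0.62623818 -0.86728426 -0.58047857]
```

View pics/s29.png

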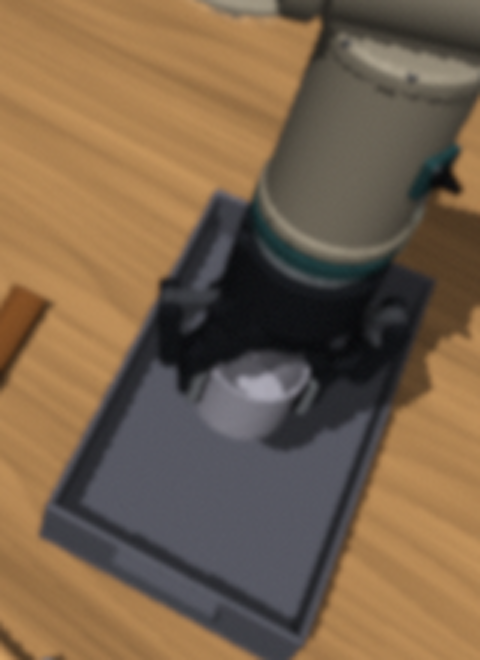

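View pics/t29.png

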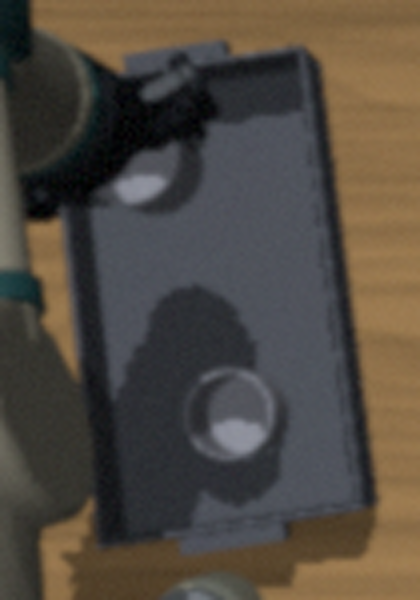

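>>> move_arm(series=[[[0, 0, -0.02, 0, 0, 0, 0.0577], [0, 0, -0.03, 0, 0, 0, 0.0577], [0, 0, -0.03, 0, 0, 0, 0.0577], [0, 0, -0.025, 0, 0, 0, 0.0577], [0, 0, -0.015, 0, 0, 0, 0.0577], [0, 0, -0.007, 0, 0, 0, 0.0577], [0, 0, -0.003, 0, 0, 0, 0.0577], [0, 0, 0, 0, 0, 0, 0.0577], [0, 0, 0, 0, 0, 0, 0.0577]]])

```text
clock: 31.87
position: [0.5773, 0.257, 0.0299]
ee_rot: [0.0, 0.961, 0.277, 0.001]
contact_force: [0.4, -0.5, 0.4]
width: 0.0579
```

>>> move_arm(series=[[[0, 0, -0.0015, 0, 0, 0, 0.0577], [0, 0, -0.0015, 0, 0, 0, 0.0577], [0, 0, -0.0015, 0, 0, 0, 0.0577], [0, 0, -0.001, 0, 0, 0, 0.0577], [0, 0, 0, 0, 0, 0, 0.0577], [0, 0, 0, 0, 0, 0, 0.0577]]])

```text
clock: 32.37
position: [0.576, 0.2573, 0.0234]
ee_rot: [0.0, 0.961, 0.277, 0.0]
contact_force: [0.6, 0.2, -0.2]
width: 0.0578
```

>>> move_arm(series=[[[0, 0, -0.001, 0, 0, 0, 0.0577], [0, 0, -0.001, 0, 0, 0, 0.0577], [0, 0, -0.0003, 0, 0, 0, 0.0577], [0, 0, 0, 0, 0, 0, 0.0577], [0, 0, 0, 0, 0, 0, 0.0577]]])

```text
clock: 32.78
position: [0.5761, 0.2572, 0.021]
ee_rot: [0.0, 0.961, 0.277, -0.0]
contact_force: [0.3, -0.6, -0.1]
width: 0.0577
```

>>> move_arm(series=[[[0, 0, -0.0006, 0, 0, 0, 0.0577], [0, 0, 0, 0, 0, 0, 0.0577], [0, 0, 0, 0, 0, 0, 0.058], [0, 0, 0, 0, 0, 0, 0.0584], [0, 0, 0, 0, 0, 0, 0.059], [0, 0, 0, 0, 0, 0, 0.06], [0, 0, 0, 0, 0, 0, 0.062], [0, 0, 0, 0, 0, 0, 0.066], [0, 0, 0, 0, 0, 0, 0.071], [0, 0, 0, 0, 0, 0, 0.076], [0, 0, 0, 0, 0, 0, 0.078], [0, 0, 0, 0, 0, 0, 0.078], [0, 0, 0.015, 0, 0, 0, 0.078], [0, 0, 0.03, 0, 0, 0, 0.078], [0, 0, 0.04, 0, 0, 0, 0.078], [0, 0, 0.04, 0, 0, 0, 0.078], [0, 0.02, 0.03, 0, 0, 0, 0.078], [-0.02, 0.03, 0.02, 0, 0, 0, 0.078], [-0.03, 0.02, 0, 0, 0, 0, 0.078], [0, 0, 0, 0, 0, 0, 0.078]]])

```text
clock: 34.45
position: [0.5217, 0.331, 0.1977]
ee_rot: [-0.002, 0.96, 0.279, -0.0]
contact_force: [-0.5, -0.5, -0.6]
width: 0.0781
```

>>> move_arm(series=[[[-0.03, 0.025, 0, 0, 0, 0, 0.078], [-0.03, 0.025, 0, 0, 0, 0, 0.078], [-0.03, 0.025, 0, 0, 0, 0, 0.078], [-0.03, 0.025, 0, 0, 0, 0, 0.078], [-0.03, 0.025, 0, 0, 0, 0, 0.078], [-0.03, 0.025, 0, 0, 0, 0, 0.078], [-0.03, 0.025, 0, 0, 0, 0, 0.078], [-0.03, 0.025, 0, 0, 0, 0, 0.078], [0, 0, 0, 0, 0, 0, 0.078], [0, 0, 0, 0, 0, 0, 0.078]]])

```text
clock: 35.28
position: [0.2844, 0.5279, 0.195]
ee_rot: [0.0, 0.96, 0.279, -0.0]
contact_force: [0.9, -0.8, -0.1]
width: 0.078
```

```bash
python3 - <<'E'
from h import *
s=grab("scene");t=grab("top");st=manip.get_state();print(st["clock"],st["position"],st["contact_force"])
cv2.imwrite("pics/s30.png",s["color"][:,:,::-1]);cv2.imwrite("pics/t30.png",t["color"][:,:,::-1])
crop(s,370,190,520,360,4,"s31.png")
crop(s,190,140,350,260,5,"s32.png")
E
```

```text
35.3833 [0.286525   0.52655756 0.19510359] [ 0.59684798 -0.08146093  0.38937628]
```

View pics/s30.png

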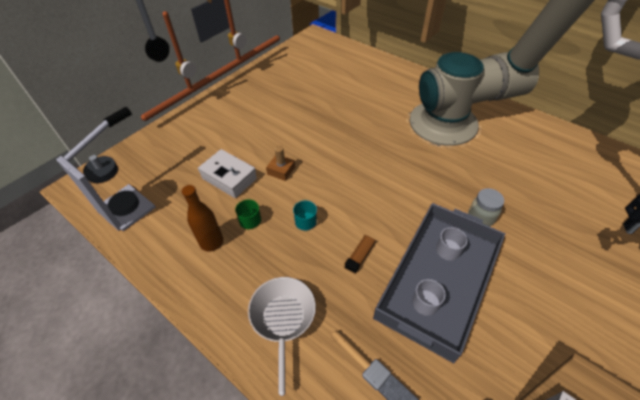

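View pics/t30.png

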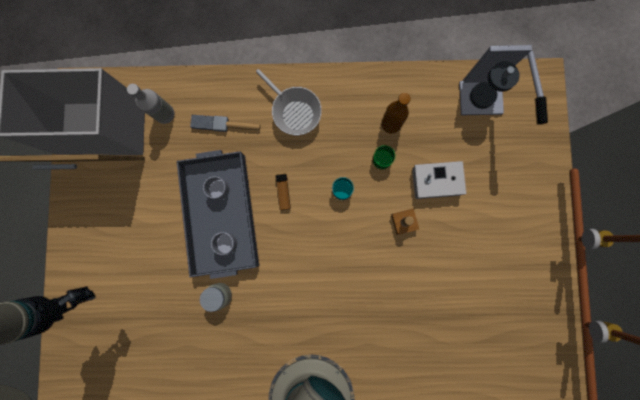

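View pics/s31.png

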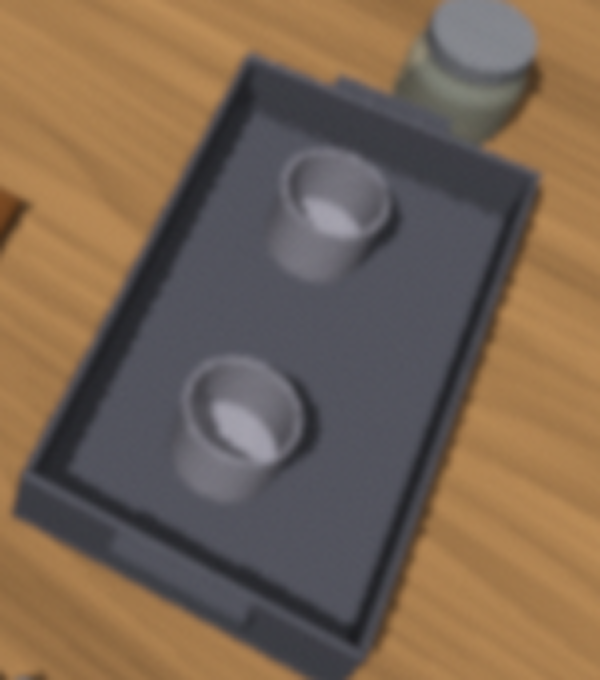

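View pics/s32.png

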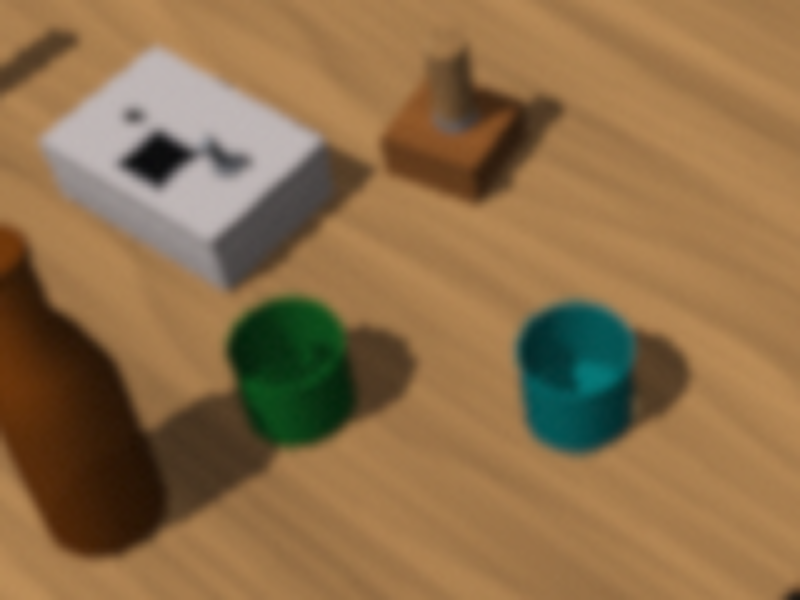

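Both tins are upright in the tub at scene (453,243) and (431,296). The switch leans to on, the stylus is parked, and no plain tin is left on the board.

```bash
python3 -c "
from rig import manip
print(manip.sign_off())"
```

```text
the job is handed in; nothing more can be done
None
```

I flipped the switch on and pressed the zero button with the stylus while the tub was still empty. Then I put the stylus back in its block and stood both plain tins in the tub, and handed the job in at about 35 s.

- **Tins:** only two plain tins were there, and both stand upright on the tub floor with no dents visible at the camera's resolution. I gripped them by fingertip opening, commanding 57.7 mm on the 58 mm body. The grip force itself cannot be read, so I can't confirm it stayed under 10 N. The wrist force was 2.7 N or less when I read it after grasping and at set-down.
- **Zero button:** it met a hard stop at about 6.6 N, with the pin tip roughly 4 mm below the cap's rest height. The button's own reading was not available to check.
- **Switch:** the last pictures show it leaning to on. I pushed it about 16 N against its end stop, well above the 1.5 N it needs.
- **Everything else:** the stylus is upright in its block, and the other things look unmoved.
- **Disagreement:** the two cameras differed by about 4–5 mm near the control box. I used the scene view of the pin and hole to steer the stylus in, and it entered without touching the edge.

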